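Refit the draw-off valve lever and shut the valve

TASK

The lever of the water tank's draw-off valve is back from the wash: put it on the valve's splined stem, turning it lightly until you feel the splines match and never forcing it, and slide it down until it sits flush and fully home on the shoulder. Then use the lever to shut the valve, swinging it gently round to the stop at the red mark, square across the pipe, and let go of it. Leave the bowl, the mug and the salt jar where they are.

Things in the scene. Friction and masses are not known exactly. Their poses are not given: they have to be found in the camera images.
- tank: Fixed, level water tank and draw-off valve, one piece. Origin: on the work surface below the upright valve stem. A 37 mm pipe lies along its y axis, 112 mm up: at +y it meets the round tank (250 mm diameter, 330 mm high with its knob, axis 295 mm from the stem); at -y it ends 97 mm out in a downturned spout. +x is square to the pipe. Only the tank and the stem rise above the seat.
- seat (a point): Centre of the stem's round shoulder (42 mm diameter), 162 mm above the work surface, on which the lever's underside must rest. Axes as tank. Above it the stem has 16 mm of splines (5 mm wide, out to 12.5 mm radius), five at 60 degree spacing; the sixth is left out, and that gap faces the way the fitted lever points, so the lever fits one way only.
- stem_top (a point): Top of the stem, 28 mm above the seat: a plain round nose of 16 mm diameter stands 6 mm above the splines and ends in a 6 mm cone, 9 mm across at the top. The stem's angle is not reported; it must be felt for (or roughly seen). At the start a lever fitted to it would point 0.03 to 1.25 rad round from the green mark towards the red one.
- shut_mark (a point): Red dot on the valve's round quadrant plate, 38 mm from the stem axis along the tank's +x: the lever points this way when the valve is shut, against a hard stop. Shutting is anticlockwise from above, a quarter turn from fully open. The stem turns stiffly, about 0.3 N m, and stays where left; a hub turned on it under a few newtons does not drag it along.
- open_mark (a point): Green dot on the same plate, 38 mm from the stem axis along the tank's -y, towards the spout: the way the lever points when the valve is fully open.
- lever: Loose lever, about 0.3 kg, lying flat at the start. Square steel hub 41 x 41 mm, 36 mm high; along its +x an aluminium arm (20 mm wide, 9 mm thick, level with the hub's underside) and a red grip ending 158 mm from the bore's axis. Origin: centre of the hub's underside, on the bore's axis; +z up. It balances near the hub. Fit it this way up.
- lever_bore (a point): Upper mouth of the hub's through bore, 36 mm above its underside. 18 mm across the lands, with five grooves 6.5 mm wide and none on the arm's side. In any direction it passes over the stem's nose (1 mm play all round), then rests on the splines' ends 16 mm above the seat; it drops the rest only when turned to within about 0.08 rad of the stem's direction.
- lever_handle (a point): Middle of the lever's red round grip (19 mm diameter), 125 mm from the bore's axis along the lever's +x and 9.5 mm above its underside.
- bowl: White bowl, 140 mm across and 50 mm high, standing under the spout. Origin: centre of its underside. Leave it alone.
- mug: White mug, 84 mm diameter and 105 mm high, with a handle on its +y side. Origin: centre of its underside. Leave it alone.
- jar: Small salt jar with a screw cap, 56 mm diameter and 85 mm high, standing beside the bowl on the valve's +x side, below the lever's swing. Origin: centre of its underside. Leave it alone.
Things that resemble listed ones, but are neither listed nor needed, are in the scene too. Several things have the shape of the lever; the one meant has the colours described above.

How it is judged:
By the outcome, as a careful person would: the job done as asked, in the order asked, and still so for the second after the job is handed in, with the robot touching nothing.
It also fails if it takes over 70 s, if anything falls off the work surface, if the arm or the gripper's body presses on something with over 40 N, if the wrist force passes 120 N, or if a joint passes its speed limit or range.

ROBOT

A 6-joint arm with a two-finger parallel gripper is mounted at the origin on the work surface. World frame = base frame: x ahead of the robot, y to its left, z up, the work surface at z = 0. Lengths are in m, angles in rad, forces in N, time in s.
With the tool pointing down it reaches from about 0.225 to 0.875 m from the base axis. Payload 3.4 kg.
Tool frame: the origin (TCP) lies midway between the tips of the shut fingers; the grasp point (between the pads) lies 19 mm behind it (manip.pinch_z is the z of the grasp point in the tool frame, in m); z points along the fingers, x is the direction in which the jaws open and shut, and the axes are right-handed (so a half turn about z gives the same grasp; the last joint's range is limited). The gripper opens to 85 mm and grips with 20 to 120 N. Pads are 22 mm wide; open, the fingers measure 114 mm over their backs; the gripper's body (76 mm by 85 mm) begins 54 mm behind the grasp point. The pads swing forward as they close: fully open they stand 13 mm farther back than shut.
Start: joints at [1.008, 0.276, 1.505, -0, 1.361, -0.121], TCP at [0.246, 0.52, 0.199] pointing down, gripper open.
Joint ranges: [-2.89, 2.89], [-0.75, 2.08], [0.22, 2.7], [-1.18, 4.32], [0.11, 2.71], [-2.7, 2.7]. Speed limits (rad/s): [2.57, 2.57, 3.14, 3.14, 3.14, 3.14].

INTERFACE

Orientations are given as a unit quaternion [w, x, y, z].
In Python, from rig import manip gives the robot as it stands. The module is installed in compiled form; this text tells all that it offers.
- The arm moves only by the tool drive_tool, never from a script. Its argument "steps" is a list of rows, each a list of 5 numbers: the shift along the tool's x, y, z in mm, then the turn about the tool's z in rad, then the gripper command: -1 is shut, 1 is fully open, values between are in proportion. A call has 1 to 5 rows; each row is the pose to reach, as a shift and turn from the pose measured when the call began, along the tool's axes at that moment; what a row does not reach only later rows make up. A row lasts 1/10 s, in which the tool goes at most 50 mm and 8.59 degrees, less where a joint would pass 70% of its speed; a pose out of reach is approached as far as the arm can. A call with a gripper value outside its range is refused whole. The fingers move at their own pace and stop on an object; "squeeze" is the grip in N (left out, the last holds). Time passes only in rows, so rows that repeat a pose let the fingers close. It gives the time, the measured TCP pose, the force and the opening at its end, in the units of the state.
- manip.get_state(): the state, without advancing time (a new reading comes with each control period).
- manip.get_image(name): name is "side" or "top" or "wrist"; returns the picture (400x640x3 uint8, blue, green, red); there is no depth.
- manip.get_calibration(name): a dict with "camera_matrix" (3x3 intrinsics, pixels), "rvec" (rotation vector, rad) and "tvec" (3), from world to camera coordinates, as OpenCV has them. Camera axes: x right, y down, z forward; pixel columns grow to the right and rows downward; lengths in m; the calibration is good to about 2 mm. The wrist camera is an equidistant fisheye: a pixel r from the principal point sees the ray r / f radians off the axis. A picture is of the moment at which its call begins: read the wrist's pose just before it. get_calibration takes no time and is no camera call; for the wrist camera it gives the pose at the moment of the call.
- manip.sign_off(): hands the job in, once; it reports no verdict.
Trained networks look in the newest picture that a camera, given by its name, has taken for a name from the list of things; names that differ only in an ending like _2 or _b are one class to them, and where a whole thing is asked for, a point or a joint stands for the part that bears it (a point fixed in the world has none). Each returns a list of dicts, best first, with "conf" (0 to 1); they miss things now and then, are a little off and sometimes report something else, mostly with a low value. They report only what shows in the picture. A call takes as long as a camera call. They do not tell look-alikes from the thing itself.
- manip.masks_of(camera, name): "pixels" (400x640 bool, what is visible of it) and "location" ([column, row] in pixels, amid what is visible of it).
The state is a dict: "clock": time; "qpos": joint angles; "qd": joint speeds; "effort": joint torques, N m; "position": TCP position; "ee_rot": TCP orientation; "contact_force": force on the tool from outside, world axes, zero at the start; "moment": the same for the moment, N m; "width": finger opening in m.
Only numpy, scipy, OpenCV 4.12 (cv2) and the standard library are available. Lean on these libraries where they do the work, as an engineer would, in place of code of your own. Each camera call takes 0.05 s, during which the arm holds its last target.

## Working session

There is one attempt and no reset: what is moved stays moved. The work goes in short steps, Python scripts to look and compute and a tool call to move; the robot and the scene stay as the last step left them, time stands still between calls to the robot, and variables do not carry over. Pictures are saved under pics/ and viewed, and the job is handed in when it is done.

Besides the shell and the picture viewer there is one more tool, called after "Emit:" by a JSON object that holds its "method" and its "body", one argument or row to a line. drive_tool: Moves the arm, as the interface text tells. Its arguments: {"type":"object","properties":{"steps":{"type":"array","items":{"type":"array","items":{"type":"number"}}},"squeeze":{"type":"number"}},"required":["steps"]}

```bash
mkdir -p pics; ls; python3 - <<'E'
from rig import manip
import cv2
s=manip.get_state();print(s)
for n in("side","top","wrist"):
    im=manip.get_image(n);cv2.imwrite(f"pics/{n}0.png",im)
    c=manip.get_calibration(n);print(n,c)
print(manip.pinch_z)
E
```

```text
pics
{'clock': 0.0, 'qpos': array([ 1.00803022e+00,  2.76618468e-01,  1.50612858e+00, -1.21823973e-05,
        1.36073272e+00, -1.20987842e-01]), 'qd': array([-0.00031413,  0.00057623, -0.00094113,  0.00061251, -0.00059367,
       -0.00105362]), 'effort': array([-1.12314126e-04, -4.16773868e+01, -2.45807683e+01,  6.87454735e-05,
        1.10008079e-02,  1.98621467e-05]), 'position': array([0.24552134, 0.51928494, 0.19762822]), 'ee_rot': array([ 4.10281868e-04,  8.44850313e-01,  5.35001924e-01, -8.49709246e-04]), 'contact_force': array([ 0.61461926, -0.6254342 ,  0.02928364]), 'moment': array([-0.02176546,  0.03402285, -0.05136208]), 'width': 0.08537383707851397}
side {'camera_matrix': array([[471.92788181,   0.        , 319.04414444],
       [  0.        , 471.92788181, 197.49437441],
       [  0.        ,   0.        ,   1.        ]]), 'rvec': array([ 2.04784934, -0.31120585,  0.18800079]), 'tvec': array([-0.60141123,  0.13554553,  1.19132056])}
top {'camera_matrix': array([[506.1430445 ,   0.        , 318.01361076],
       [  0.        , 506.1430445 , 205.33664072],
       [  0.        ,   0.        ,   1.        ]]), 'rvec': array([ 2.14477151, -2.11434327,  0.16840089]), 'tvec': array([-0.14082451,  0.5733076 ,  1.24831985])}
wrist {'camera_matrix': array([[309.70691629,   0.        , 319.53884773],
       [  0.        , 309.70691629, 195.96941023],
       [  0.        ,   0.        ,   1.        ]]), 'rvec': array([-2.42040545, -1.5324962 , -0.24101765]), 'tvec': array([-0.57422152, -0.03934323,  0.38110645])}
-0.0187
```

View pics/side0.png

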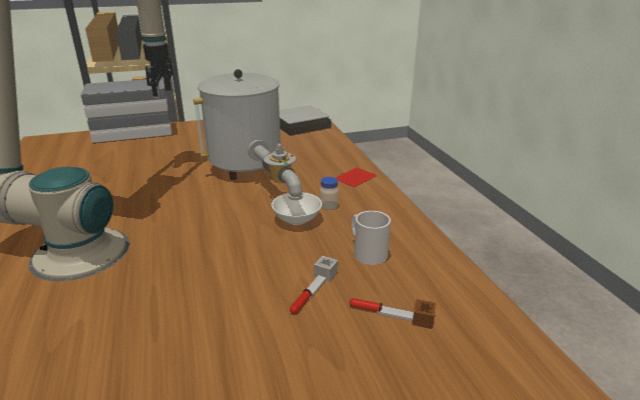

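View pics/top0.png

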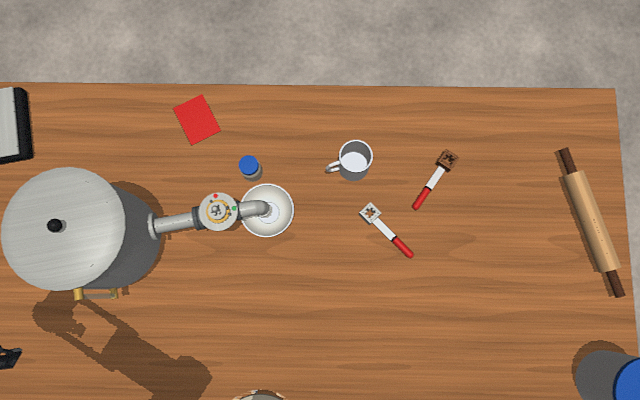

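View pics/wrist0.png

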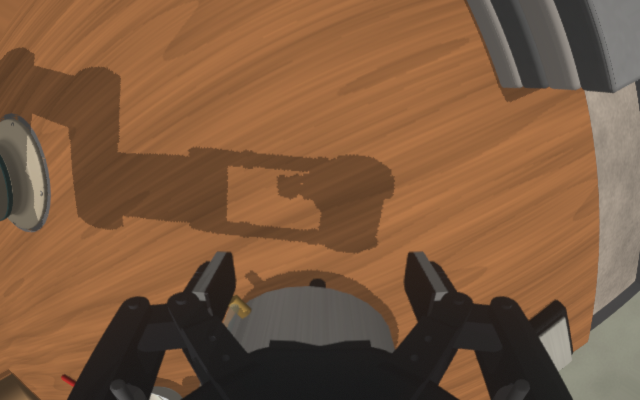

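Lever-like things: the steel-hub lever (top: hub 370,212, grip 403,248; side: hub 326,268) and the brown-hub lever (top: 447,160; side: 425,313). The steel hub with aluminium arm and red grip matches the description. I'll check it in a crop and measure.

```bash
cat > h.py <<'E'
from rig import manip
import cv2, numpy as np
def cal(n):
    c=manip.get_calibration(n);R=cv2.Rodrigues(np.array(c["rvec"]))[0];return c["camera_matrix"],R,np.array(c["tvec"]).ravel()
def ray(n,px,C=None):
    K,R,t=C or cal(n);u=(px[0]-K[0,2])/K[0,0];v=(px[1]-K[1,2])/K[1,1]
    if n=="wrist":
        r=np.hypot(u,v);d=np.array([u/r*np.sin(r),v/r*np.sin(r),np.cos(r)]) if r>0 else np.array([0,0,1.])
    else: d=np.array([u,v,1.])
    d=R.T@d;return -R.T@t,d/np.linalg.norm(d)
def onz(n,px,z,C=None):
    o,d=ray(n,px,C);return o+d*(z-o[2])/d[2]
def proj(n,P,C=None):
    K,R,t=C or cal(n);p=R@np.asarray(P,float)+t
    if n=="wrist":
        th=np.arctan2(np.hypot(p[0],p[1]),p[2]);ph=np.arctan2(p[1],p[0]);u,v=th*np.cos(ph),th*np.sin(ph)
    else:u,v=p[0]/p[2],p[1]/p[2]
    return np.array([K[0,0]*u+K[0,2],K[1,1]*v+K[1,2]])
def tri(a,b):
    (o1,d1),(o2,d2)=a,b
    A=np.stack([d1,-d2],1);s=np.linalg.lstsq(A,o2-o1,rcond=None)[0]
    p,q=o1+d1*s[0],o2+d2*s[1];return (p+q)/2,np.linalg.norm(p-q)
def tool():
    s=manip.get_state();w,x,y,z=s["ee_rot"]
    from scipy.spatial.transform import Rotation as Ro
    return s,np.array(s["position"]),Ro.from_quat([x,y,z,w]).as_matrix()
E
python3 - <<'E'
from h import *
for n in("top","side"):
  for k in("lever","lever_bore","lever_handle","stem_top","seat","shut_mark","open_mark","jar","mug","bowl","tank"):
    for m in manip.masks_of(n,k)[:4]:
      px=m["pixels"];ys,xs=np.nonzero(px);print(n,k,round(m["conf"],2),np.round(m["location"],1),px.sum(),xs.min(),xs.max(),ys.min(),ys.max())
im=cv2.imread("pics/top0.png")
cv2.imwrite("pics/c1.png",np.hstack([cv2.resize(im[180:270,340:430],(400,400),interpolation=cv2.INTER_CUBIC),cv2.resize(im[165:255,170:260],(400,400),interpolation=cv2.INTER_CUBIC)]))
E
```

```text
top lever 0.62 [381.7 222.4] 601 360 412 203 256
top lever 0.62 [441.3 170. ] 654 413 458 150 209
top lever_bore 0.94 [439.6 175. ] 644 413 458 150 208
top lever_bore 0.93 [377.4 224.1] 587 360 412 203 256
top lever_handle 0.97 [382.  228.9] 583 360 413 203 257
top lever_handle 0.93 [436.8 173.7] 711 413 459 150 209
top lever_handle 0.28 [ 87.8 227.3] 18438 1 270 167 300
top stem_top 0.6 [ 88.3 227.7] 18316 0 271 167 300
top seat 0.84 [ 86.8 225.6] 18394 0 270 166 300
top shut_mark 0.84 [ 88.5 226. ] 18282 1 270 167 300
top open_mark 0.72 [ 88.7 227.5] 18375 1 270 167 300
top open_mark 0.36 [379.4 227. ] 614 360 413 203 257
top jar 0.73 [249.4 166.1] 483 239 262 155 181
top mug 0.88 [351.7 162.6] 1223 327 372 140 180
top bowl 0.6 [270.7 210.4] 1771 243 293 184 236
top tank 0.67 [ 90.1 226.1] 18417 0 270 167 301
side lever 0.94 [318.7 275.2] 807 290 337 257 313
side lever 0.79 [412.5 312.5] 1084 350 435 298 328
side lever_bore 0.79 [318.3 275.8] 844 290 337 256 313
side lever_bore 0.69 [411.6 311.9] 1168 350 435 298 328
side lever_handle 0.86 [320.8 275.4] 899 290 337 256 313
side lever_handle 0.77 [411.2 308.2] 1097 350 435 298 327
side stem_top 0.88 [241.7 127.3] 8326 194 303 69 199
side seat 0.92 [246.  124.9] 8420 195 302 69 199
side shut_mark 0.83 [245.3 125.9] 8343 194 302 69 199
side shut_mark 0.65 [295.7 209.5] 1109 273 321 193 224
side jar 0.95 [329.2 191.7] 489 321 337 177 209
side mug 0.73 [368.8 235.9] 1793 352 391 211 264
side bowl 0.85 [296.6 208.8] 1141 272 321 193 224
side tank 0.8 [244.5 127.9] 8554 194 303 69 199
```

View pics/c1.png

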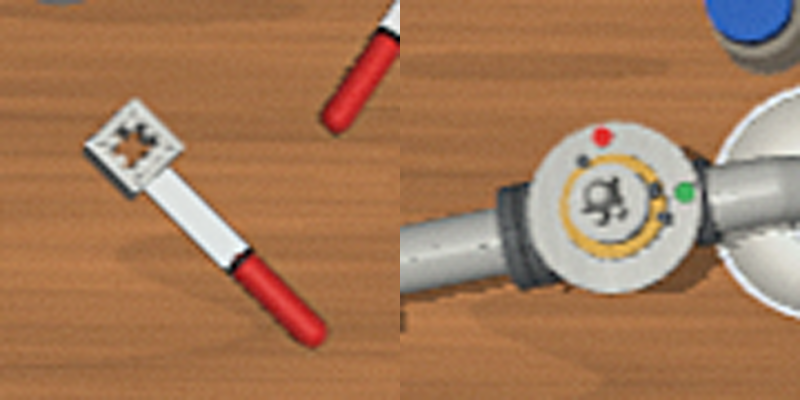

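Left crop: steel hub with bore, aluminium arm, red grip; bore centre near top (369.9, 213.1). Right crop: stem centre near (216,209), red dot (215.2,195.8), green dot (234.1,208.2).

```bash
python3 - <<'E'
from h import *
np.set_printoptions(precision=4,suppress=True)
C=cal("top")
print("bore",onz("top",(369.9,213.1),.036,C))
m=manip.masks_of("top","lever")
m=[x for x in m if x["location"][0]<400][0]["pixels"]
im=manip.get_image("top")
red=(im[...,2]>140)&(im[...,1]<70)&m
ys,xs=np.nonzero(red);print("red",xs.mean(),ys.mean(),len(xs));g=onz("top",(xs.mean(),ys.mean()),.012,C);print(g)
b=onz("top",(369.9,213.1),.036,C);print(np.degrees(np.arctan2(*(g-b)[[1,0]])),np.linalg.norm((g-b)[:2]))
for z in(.162,.178,.19):print("stem",z,onz("top",(216.1,209.3),z,C))
for z in(.13,.15,.16):
  r=onz("top",(215.2,195.8),z,C);gr=onz("top",(234.1,208.2),z,C)
  # stem from marks: r=s+38*ex, g=s-38*ey ; 
  d=r-gr; mid=(r+gr)/2; a=np.arctan2(d[1],d[0]) # d=38(ex+ey) -> yaw=a-45
  yaw=a-np.pi/4;ex=np.array([np.cos(yaw),np.sin(yaw)]);ey=np.array([-ex[1],ex[0]])
  print(z,np.hypot(*d[:2])/np.sqrt(2),np.degrees(yaw),mid[:2]-.019*ex+.019*ey)
im=cv2.imread("pics/side0.png")
cv2.imwrite("pics/c2.png",np.hstack([cv2.resize(im[130:190,240:310],(466,400),interpolation=cv2.INTER_CUBIC),cv2.resize(im[250:320,280:350],(330,400)[::1],interpolation=cv2.INTER_CUBIC)]))
# jar, knob
print("tank knob",onz("top",(54,225.5),.325,C))
print("jar",onz("top",(249,163),.085,C),"mug",onz("top",(354,160),.105,C),"bowl",onz("top",(267.5,210),.05,C))
E
```

```text
bore [ 0.5588 -0.2664  0.036 ]
red 402.6734693877551 247.03061224489795 98
[ 0.4747 -0.3533  0.012 ]
-134.05781439911587 0.12092628420877723
stem 0.162 [0.5433 0.1036 0.162 ]
stem 0.178 [0.5408 0.1002 0.178 ]
stem 0.19 [0.5389 0.0976 0.19  ]
0.13 0.03918254946844432 12.706762366148553 [0.5437 0.1052]
0.15 0.038526884088076904 12.706762366148629 [0.5403 0.1012]
0.16 0.038199051397893265 12.706762366148528 [0.5385 0.0992]
tank knob [0.4803 0.3916 0.325 ]
jar [0.6749 0.0428 0.085 ] mug [ 0.6808 -0.2208  0.105 ] bowl [ 0.561  -0.0038  0.05  ]
```

View pics/c2.png

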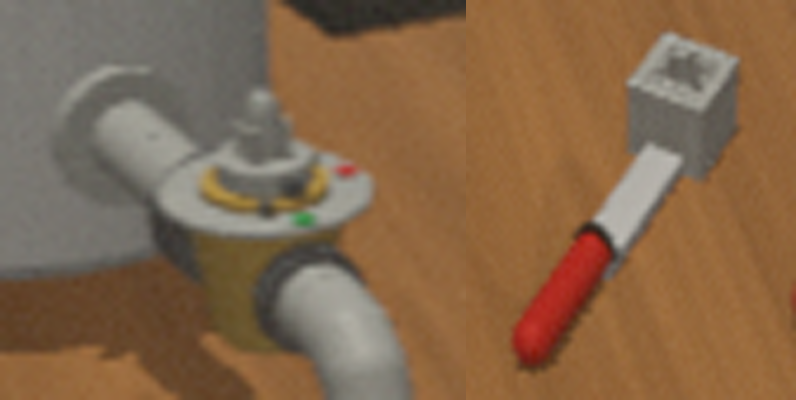

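```bash
cat >> h.py <<'E'
def go(x,y,z,yaw=None):
    "delta in tool axes (mm, rad) to world TCP target; yaw=deg of tool x in world"
    s,p,R=tool();d=R.T@(np.array([x,y,z])-p)*1000
    th=np.degrees(np.arctan2(R[1,0],R[0,0]));t=0 if yaw is None else -np.radians((yaw-th+180)%360-180)
    print("t=%.2f"%s["clock"],"p",np.round(p,4),"yaw %.2f"%th,"tilt",np.round(np.degrees(R[:2,2]),2),"d",np.round(d,1),"turn %.4f"%t,"F",np.round(s["contact_force"],1),"M",np.round(s["moment"],2),"w %.4f"%s["width"],"q",np.round(s["qpos"],2))
E
python3 - <<'E'
from h import *
np.set_printoptions(precision=4,suppress=True)
s,p,R=tool();K,Rc,t=cal("wrist");o=-Rc.T@t
print("cam in tool",R.T@(o-p),"axes",R.T@Rc.T[:,2], R.T@Rc.T[:,0])
print(tri(ray("top",(216.1,209.3)),ray("side",(279.4,143.9))))
go(.27,.2,.33,0)
E
```

```text
cam in tool [ 0.0001 -0.0803 -0.1756] axes [-0.0006  0.3098  0.9508] [1.     0.0004 0.0005]
(array([0.5413, 0.0977, 0.1882]), np.float64(0.004236092033771643))
t=1.35 p [0.2459 0.5198 0.1986] yaw 64.69 tilt [0.   0.01] d [-278.8  158.6 -131.5] turn 1.1290 F [ 0.2 -0.  -0.5] M [-0.1   0.04 -0.01] w 0.0850 q [ 1.01  0.28  1.5  -0.    1.36 -0.12]
```

Emit:
{"method": "drive_tool", "body": {
  "steps": [
    [-175, 100, -80, 0.6, 1],
    [-230, 130, -110, 0.9, 1],
    [-279, 158, -131, 1.13, 1],
    [-279, 158, -131, 1.13, 1],
    [-279, 158, -131, 1.13, 1]
  ]
}}

```text
clock: 1.85
position: [0.2626, 0.2872, 0.2938]
ee_rot: [0.0, 0.983, 0.186, 0.0]
contact_force: [0.6, 0.6, -0.0]
width: 0.0855
```

```bash
python3 - <<'E'
from h import *
go(.45,.08,.33,-30)
E
```

```text
t=1.85 p [0.2626 0.2872 0.2938] yaw 21.42 tilt [0.05 0.  ] d [ 98.8 261.4 -36. ] turn 0.8974 F [ 0.6  0.6 -0. ] M [-0.01 -0.08 -0.01] w 0.0855 q [ 0.65 -0.06  1.66 -0.    1.54  0.28]
```

Emit:
{"method": "drive_tool", "body": {
  "steps": [
    [99, 261, -10, 0.9, 1],
    [99, 261, 0, 0.9, 1],
    [99, 261, 0, 0.9, 1],
    [99, 261, 0, 0.9, 1],
    [99, 261, 0, 0.9, 1]
  ]
}}

```text
clock: 2.35
position: [0.4308, 0.1012, 0.2945]
ee_rot: [-0.0, 0.982, -0.188, 0.001]
contact_force: [1.3, 1.2, 0.9]
width: 0.0857
```

```bash
python3 - <<'E'
from h import *
go(.484,.042,.215,-44)
E
```

```text
t=2.35 p [0.4308 0.1012 0.2945] yaw -21.64 tilt [0.11 0.03] d [71.1 35.5 79.6] turn 0.3903 F [1.3 1.2 0.9] M [ 0.01 -0.   -0.  ] w 0.0857 q [0.07 0.03 1.58 0.   1.54 0.45]
```

Emit:
{"method": "drive_tool", "body": {
  "steps": [
    [71, 35, 40, 0.39, 1],
    [71, 35, 79, 0.39, 1],
    [71, 35, 79, 0.39, 1],
    [71, 35, 79, 0.39, 1]
  ]
}}

```text
clock: 2.75
position: [0.4831, 0.0413, 0.2128]
ee_rot: [0.0, 0.927, -0.376, -0.002]
contact_force: [-1.0, 1.1, 0.7]
width: 0.0852
```

```bash
python3 - <<'E'
from h import *
np.set_printoptions(precision=4,suppress=True)
go(.484,.042,.215,-44)
C=cal("wrist")
im=manip.get_image("wrist");cv2.imwrite("pics/w1.png",im);np.save("w1.npy",np.array([*C[0].ravel(),*C[1].ravel(),*C[2]]))
u=proj("wrist",(.541,.099,.18),C);print(u);u=u.astype(int)
c=im[u[1]-50:u[1]+50,u[0]-60:u[0]+60];cv2.imwrite("pics/w1c.png",cv2.resize(c,(720,600),interpolation=cv2.INTER_CUBIC))
E
```

```text
t=2.75 p [0.4831 0.0413 0.2128] yaw -44.12 tilt [-0.23  0.04] d [ 0.2 -1.2 -2.2] turn -0.0020 F [-1.   1.1  0.7] M [0.01 0.   0.02] w 0.0852 q [-0.06  0.13  1.66  0.    1.35  0.71]
[323.1149  94.5948]
```

View pics/w1.png

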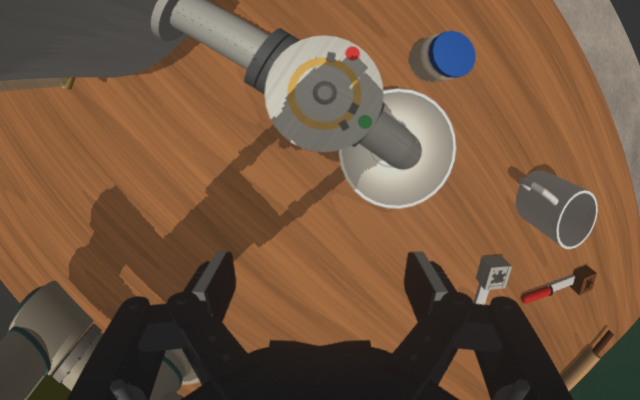

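View pics/w1c.png

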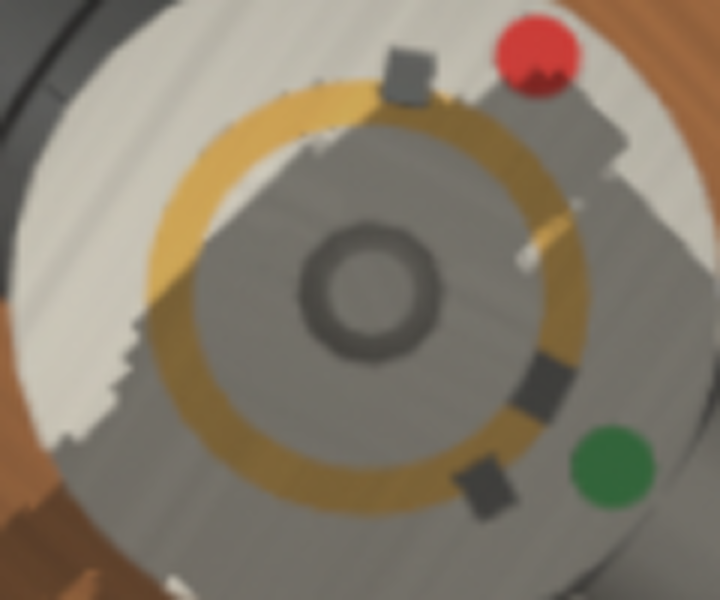

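```bash
python3 - <<'E'
from h import *
im=cv2.imread("pics/w1.png")
c=im[70:115,300:350]
g=cv2.cvtColor(c,cv2.COLOR_BGR2GRAY).astype(float)
print(g[12:34,10:42].astype(int))
g=np.clip((g-60)*255/(130-60),0,255).astype(np.uint8)
t=cv2.imread("pics/top0.png")[195:222,203:233];t=cv2.resize(t,(400,360),interpolation=cv2.INTER_CUBIC)
cv2.imwrite("pics/w1d.png",np.hstack([cv2.cvtColor(cv2.resize(g,(400,360),interpolation=cv2.INTER_CUBIC),cv2.COLOR_GRAY2BGR),t]))
E
```

```text
[[113 113 114 115 114 113 111 106  99  92  87  81  79  79  80  80  81  81
   84  86  93 102 111 113 113 113 114 113 112 113 112 112]
 [112 113 113 113 115 113 107  95  83  79  79  79  80  81  80  82  81  82
   81  80  80  88 101 109 112 113 113 113 113 112 112 112]
 [113 113 112 112 112 108  96  81  77  80  81  82  83  84  85  85  85  84
   84  83  81  80  86  99 108 112 113 113 113 113 112 112]
 [112 113 112 111 106  95  82  76  77  81  84  87  89  91  93  93  92  90
   88  86  83  81  79  83  98 108 112 113 113 113 112 112]
 [113 113 112 108  94  81  76  77  79  82  89  96 101 105 106 106 105 102
   96  90  86  83  80  78  82 103 111 113 113 113 113 112]
 [113 112 110  99  83  76  77  79  81  87 100 108 110 111 110 109 109 109
  106  98  90  86  82  80  79  93 106 112 114 114 113 113]
 [112 112 109  92  78  76  78  82  86  98 107 110 112 111 111 110 109 110
  110 107  99  90  85  81  79  90 104 111 114 115 115 115]
 [111 111 108  86  75  75  79  84  94 107 109 110 111 112 111 110 109 109
  109 109 104  95  86  82  79  81 100 112 115 115 115 116]
 [110 108 102  80  73  74  79  88 10
[... 1126 characters left out ...]
3  76  91 104 111 113 113 114 114]
 [113 112 111 109  94  78  69  68  70  72  76  82  87  94  99  98  93  88
   83  79  76  75  73  74  87 103 110 112 111 112 112 113]
 [112 112 112 111 107  92  76  70  68  69  72  74  76  78  80  80  78  77
   76  75  74  73  74  86 103 111 113 113 112 112 111 113]
 [112 112 112 112 110 106  96  82  70  68  69  71  72  73  73  74  73  73
   73  73  73  75  84 102 110 112 112 113 112 112 112 112]
 [112 112 112 112 111 111 108  98  83  71  69  68  69  70  71  72  71  71
   72  73  77  86  99 109 112 112 112 111 112 112 112 112]
 [111 112 112 112 112 112 112 109 101  89  80  74  73  71  71  72  72  76
   82  89  95 102 108 111 111 112 112 112 112 112 113 113]]
```

View pics/w1d.png

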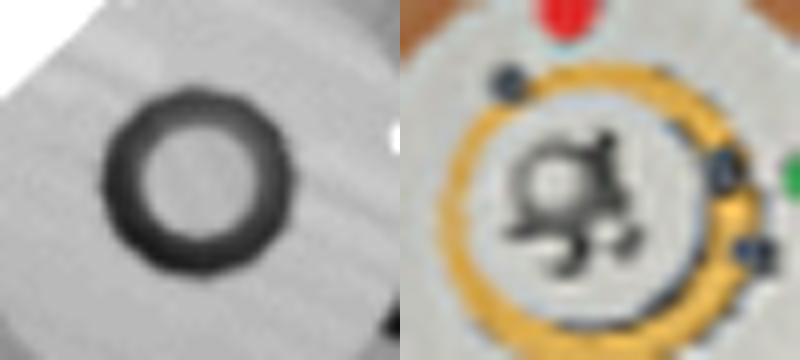

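```bash
python3 - <<'E'
from h import *
np.set_printoptions(precision=4,suppress=True)
a=np.load("w1.npy");C=(a[:9].reshape(3,3),a[9:18].reshape(3,3),a[18:])
for z in(.184,.19):print("stem",onz("wrist",(324.5,92.5),z,C))
for z in(.145,.15,.155,.16):
  r=onz("wrist",(352.5,53.0),z,C);gr=onz("wrist",(364.8,121.6),z,C)
  d=r-gr; mid=(r+gr)/2; yaw=np.arctan2(d[1],d[0])-np.pi/4;ex=np.array([np.cos(yaw),np.sin(yaw)]);ey=np.array([-ex[1],ex[0]])
  print(z,np.hypot(*d[:2])/np.sqrt(2),np.degrees(yaw),mid[:2]-.019*ex+.019*ey)
S=np.array([.541,.0985])
for z in (.155,.162):
  for q in((545,385),(485,487),(408,78)):
    P=onz("wrist",(263+q[0]/6-.4,44+q[1]/6-.4),z,C)[:2]-S;print(z,q,np.degrees(np.arctan2(P[1],P[0])),np.hypot(*P))
o=-C[1].T@C[2];print(o)
# hub seen in wrist
print("hub",onz("wrist",(497,276),.036,C))
go(.5588,-.2664,.15,-44)
E
```

```text
stem [0.5426 0.0994 0.184 ]
stem [0.5424 0.0993 0.19  ]
0.145 0.038963945150908216 11.553379332463205 [0.5432 0.0991]
0.15 0.03816320810759736 11.55337933246316 [0.5426 0.0994]
0.155 0.0373624710642865 11.553379332463123 [0.5421 0.0997]
0.16 0.0365617340209756 11.553379332463173 [0.5415 0.1   ]
0.155 (545, 385) -66.12049839076133 0.024249844954227887
0.155 (485, 487) -99.71197941041962 0.026777747345737422
0.155 (408, 78) 35.60601993181536 0.02989996051247641
0.162 (545, 385) -66.27754290830974 0.023485304542730092
0.162 (485, 487) -99.87542546272516 0.02597917555839387
0.162 (408, 78) 35.70368101429786 0.02894737539560334
[0.5385 0.0988 0.3883]
hub [ 0.5622 -0.2654  0.036 ]
t=2.80 p [0.4836 0.0422 0.2147] yaw -43.95 tilt [-0.04  0.06] d [268.4 170.   64.3] turn 0.0008 F [-0.6  0.3  0.4] M [ 0.06  0.06 -0.01] w 0.0857 q [-0.06  0.13  1.66  0.    1.36  0.71]
```

Emit:
{"method": "drive_tool", "body": {
  "steps": [
    [269, 170, 0, 0, 1],
    [269, 170, 0, 0, 1],
    [269, 170, 0, 0, 1],
    [269, 170, 0, 0, 1],
    [269, 170, 20, 0, 1]
  ]
}}

```text
clock: 3.3
position: [0.5449, -0.2011, 0.2098]
ee_rot: [-0.0, 0.928, -0.372, 0.003]
contact_force: [1.2, -0.1, 1.2]
width: 0.0856
```

```bash
python3 - <<'E'
from h import *
go(.5588,-.2664,.13,-44)
E
```

```text
t=3.30 p [ 0.5449 -0.2011  0.2098] yaw -43.74 tilt [ 0.31 -0.08] d [54.8 37.8 80. ] turn 0.0046 F [ 1.2 -0.1  1.2] M [ 0.03 -0.03 -0.01] w 0.0856 q [-0.47  0.28  1.48  0.    1.38  0.29]
```

Emit:
{"method": "drive_tool", "body": {
  "steps": [
    [55, 38, 40, 0, 1],
    [55, 38, 80, 0, 1],
    [55, 38, 80, 0, 1],
    [55, 38, 80, 0, 1]
  ]
}}

```text
clock: 3.7
position: [0.5584, -0.2656, 0.1297]
ee_rot: [-0.001, 0.928, -0.372, 0.002]
contact_force: [0.0, 1.1, 0.4]
width: 0.0857
```

```bash
python3 - <<'E'
from h import *
np.set_printoptions(precision=4,suppress=True)
go(.5588,-.2664,.13,-44)
C=cal("wrist")
im=manip.get_image("wrist");cv2.imwrite("pics/w2.png",im);np.save("w2.npy",np.array([*C[0].ravel(),*C[1].ravel(),*C[2]]))
print(proj("wrist",(.5588,-.2664,.036),C))
ms=manip.masks_of("wrist","lever")
for m in ms: print(m["conf"],m["location"],m["pixels"].sum())
E
```

```text
t=3.70 p [ 0.5584 -0.2656  0.1297] yaw -43.67 tilt [0.21 0.03] d [ 0.9  0.3 -0.3] turn 0.0057 F [0.  1.1 0.4] M [-0.02  0.05  0.  ] w 0.0857 q [-0.56  0.38  1.52  0.    1.24  0.2 ]
[321.2296 187.5885]
0.8 [321.9, 203.9] 3795
0.73 [507.6, 231.7] 3184
```

View pics/w2.png

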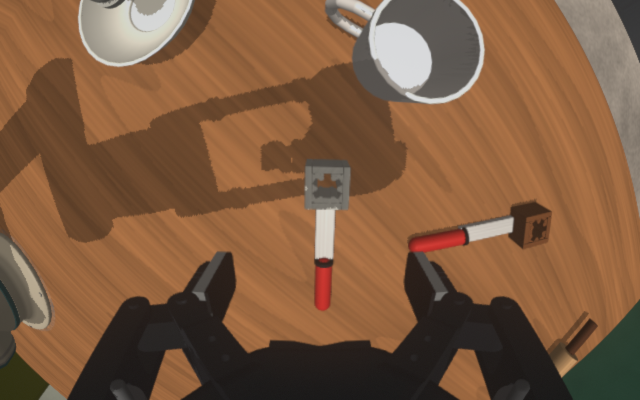

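```bash
python3 - <<'E'
from h import *
im=cv2.imread("pics/w2.png")
c=im[150:320,280:370];cv2.imwrite("pics/w2c.png",np.hstack([cv2.resize(c,(318,600),interpolation=cv2.INTER_CUBIC),cv2.resize(im[155:215,300:355],(480,600)[::1],interpolation=cv2.INTER_CUBIC)[:600]]))
red=(im[...,2]>110)&(im[...,1]<60)&(im[...,0]<60);red[:,:290]=0;red[:,360:]=0
ys,xs=np.nonzero(red);print(xs.mean(),ys.mean(),len(xs))
for y in range(265,310,6):
  x=xs[ys==y];print(y,x.mean() if len(x) else None,end=" ")
g=im.astype(int);
for y in range(212,258,8):
  x=np.nonzero(g[y,295:350].min(1)>140)[0]+295;print(y,x.mean())
E
```

```text
322.54779969650986 286.4886191198786 659
265 None 271 323.5 277 323.0 283 322.5 289 322.5 295 322.0 301 322.0 307 322.0 212 325.0
220 325.0
228 325.0
236 324.0
244 323.5
252 323.5
```

View pics/w2c.png

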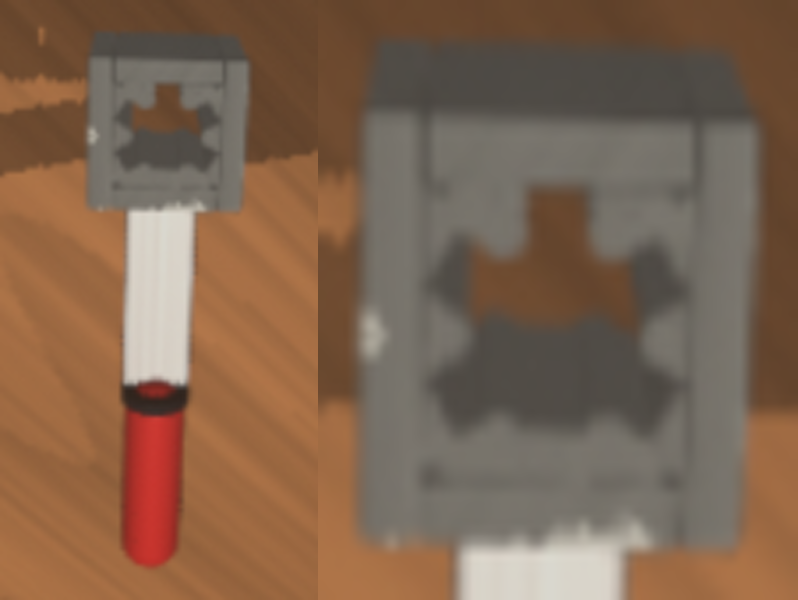

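```bash
python3 - <<'E'
from h import *
np.set_printoptions(precision=4,suppress=True)
a=np.load("w2.npy");C=(a[:9].reshape(3,3),a[9:18].reshape(3,3),a[18:])
b=onz("wrist",(326.7,187.8),.036,C);g=onz("wrist",(322.5,286.5),.012,C)
print(b,g,np.degrees(np.arctan2(*(g-b)[[1,0]])),np.hypot(*(g-b)[:2]))
for q in((305,166.2),(350,166.2),(348.4,209.5),(305,209.3)):print(onz("wrist",q,.036,C))
h=onz("wrist",(325.2,212),.009,C);e=onz("wrist",(323.5,252),.009,C);print(np.degrees(np.arctan2(*(e-h)[[1,0]])))
go(b[0],b[1],.05,-44)
E
```

```text
[ 0.5623 -0.27    0.036 ] [ 0.4745 -0.3573  0.012 ] -135.1260836837509 0.12377102284736123
[ 0.5621 -0.242   0.036 ]
[ 0.5911 -0.2697  0.036 ]
[ 0.5624 -0.2993  0.036 ]
[ 0.5334 -0.2712  0.036 ]
-135.5664171392917
t=3.80 p [ 0.5599 -0.2655  0.1325] yaw -43.62 tilt [ 0.47 -0.13] d [ 4.1  2.  82.5] turn 0.0067 F [0.2 0.2 0.9] M [0.05 0.03 0.  ] w 0.0854 q [-0.56  0.38  1.52  0.    1.24  0.2 ]
```

Emit:
{"method": "drive_tool", "body": {
  "steps": [
    [3, 3, 45, 0.02, 1],
    [3, 3, 85, 0.02, 1],
    [3, 3, 100, 0.02, 1],
    [3, 3, 100, 0.02, 1],
    [3, 3, 100, 0.02, 1]
  ]
}}

```text
clock: 4.3
position: [0.5627, -0.2697, 0.0351]
ee_rot: [-0.0, 0.925, -0.38, 0.006]
contact_force: [-0.4, 0.8, 0.6]
width: 0.0856
```

```bash
python3 - <<'E'
from h import *
for i in range(2):
  go(.562,-.269,.003,-45)
  C=cal("wrist");im=manip.get_image("wrist")
cv2.imwrite("pics/w3.png",im)
b=proj("wrist",(.562,-.269,.036),C);print(b)
E
```

```text
t=4.30 p [ 0.5627 -0.2697  0.0351] yaw -44.66 tilt [ 0.68 -0.24] d [-1.4  0.1 32. ] turn 0.0059 F [-0.4  0.8  0.6] M [ 0.01 -0.02  0.02] w 0.0856 q [-0.56  0.47  1.64  0.    1.02  0.22]
t=4.35 p [ 0.563  -0.2702  0.0354] yaw -44.68 tilt [ 0.73 -0.28] d [-1.9  0.  32.4] turn 0.0056 F [ 0.2 -0.2  0.2] M [-0.07  0.01 -0.03] w 0.0854 q [-0.56  0.47  1.64  0.    1.02  0.22]
[318.42451445 229.82746294]
```

View pics/w3.png

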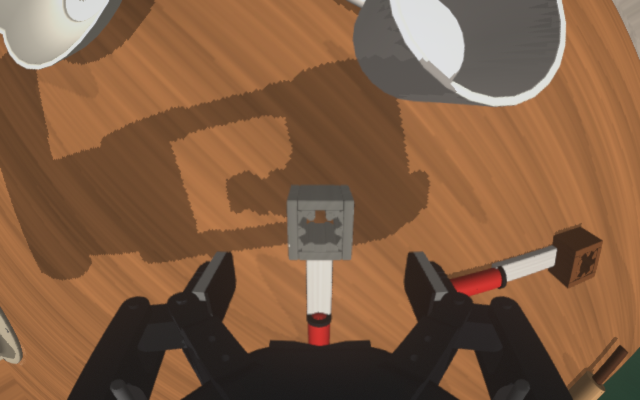

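```bash
python3 - <<'E'
from h import *
np.set_printoptions(precision=4,suppress=True)
s,p,R=tool()
a=np.load("w2.npy");C=(a[:9].reshape(3,3),a[9:18].reshape(3,3),a[18:])
for P in(onz("wrist",(411,245),.0095,C),onz("top",(415,208),.0095)):print(P,R.T@(P-p))
C=cal("wrist")
for P in([.0427,0,-.013],[.057,0,-.013],[.057,0.011,-.013],[.057,-.011,-.013]):print(P,proj("wrist",p+R@np.array(P),C))
E
```

```text
[ 0.5799 -0.3883  0.0095] [0.0947 0.072  0.0267]
[ 0.578  -0.3874  0.0095] [0.0927 0.0726 0.0267]
[0.0427, 0, -0.013] [392.8704 238.0045]
[0.057, 0, -0.013] [415.6218 237.4216]
[0.057, 0.011, -0.013] [413.4264 253.4421]
[0.057, -0.011, -0.013] [417.7347 220.5842]
```

Emit:
{"method": "drive_tool", "body": {
  "steps": [
    [0, 0, 20, 0, 1],
    [0, 0, 33, 0, 1],
    [0, 0, 33, 0, 0.2],
    [0, 0, 33, 0, -1],
    [0, 0, 33, 0, -1]
  ],
  "squeeze": 40
}}

```text
clock: 4.9
position: [0.5639, -0.2709, 0.0031]
ee_rot: [-0.0, 0.925, -0.38, 0.007]
contact_force: [0.7, -0.3, 0.2]
width: 0.0437
```

Emit:
{"method": "drive_tool", "body": {
  "steps": [
    [0, 0, 0, 0, -1],
    [0, 0, 0, 0, -1],
    [0, 0, 0, 0, -1],
    [0, 0, 0, 0, -1]
  ],
  "squeeze": 60
}}

```text
clock: 5.3
position: [0.5639, -0.271, 0.0033]
ee_rot: [0.0, 0.925, -0.38, 0.008]
contact_force: [-0.0, 0.3, -0.8]
width: -0.0002
```

```bash
python3 - <<'E'
from h import *
go(.562,-.269,.003,-45)
cv2.imwrite("pics/w4.png",manip.get_image("wrist"))
E
```

```text
t=5.30 p [ 0.5639 -0.271   0.0033] yaw -44.71 tilt [ 0.81 -0.33] d [-2.8 -0.1  0.2] turn 0.0051 F [-0.   0.3 -0.8] M [-0.    0.02 -0.  ] w -0.0002 q [-0.56  0.5   1.67  0.    0.95  0.22]
```

View pics/w4.png

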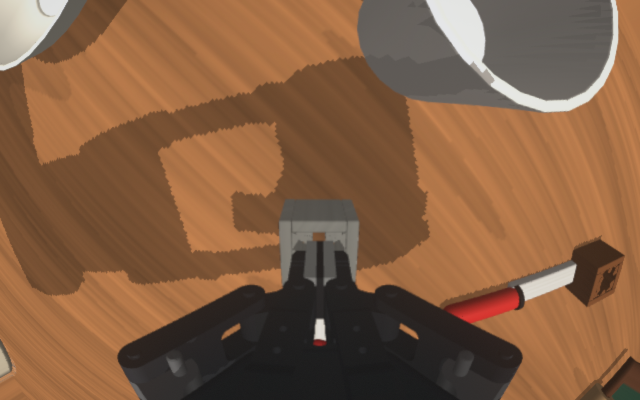

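```bash
python3 - <<'E'
from h import *
s,p,R=tool();C=cal("wrist")
for P in([0,0,0],[0,0,-.0187],[0,0.,-.033],[.0205,-.02,-.033],[0,-.03,-.033]):print(P,proj("wrist",p+R@np.array(P),C))
im=cv2.imread("pics/w4.png");cv2.imwrite("pics/w4c.png",cv2.resize(im[190:360,230:410],(720,600)[::1],interpolation=cv2.INTER_CUBIC))
cv2.imwrite("pics/s4.png",manip.get_image("side")[200:330,220:420].repeat(4,0).repeat(4,1)[:520])
E
```

```text
[0, 0, 0] [320.95809417 229.69281865]
[0, 0, -0.0187] [321.08524441 243.26766286]
[0, 0.0, -0.033] [321.19881416 255.52270459]
[0.0205, -0.02, -0.033] [362.11835098 220.27509568]
[0, -0.03, -0.033] [321.29574818 201.49762952]
```

View pics/w4c.png

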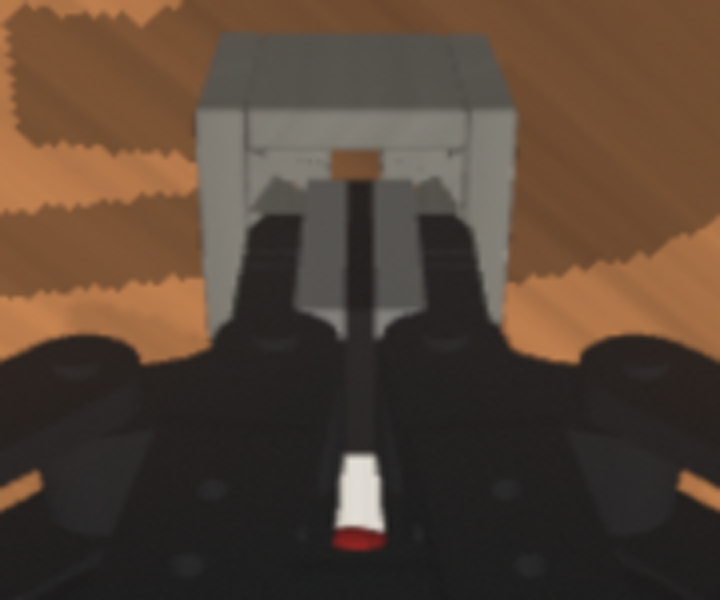

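View pics/s4.png

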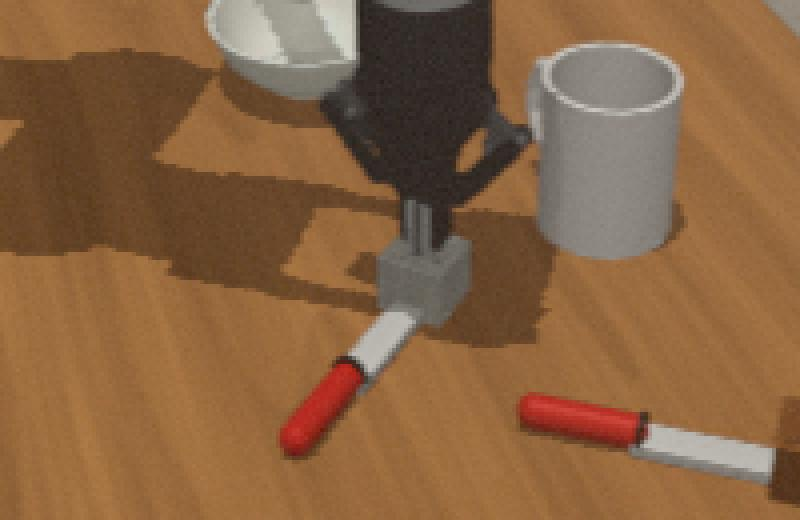

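```bash
python3 - <<'E'
from h import *
s,p,R=tool()
for z in(0,.0187,.036,.05,.1):
  q=p+[0,0,z];print(z,"side",proj("side",q),"x4",(proj("side",q)-[220,200])*4,"top",proj("top",q))
print("hub centre top x4",(proj("side",(.562,-.269,.036))-[220,200])*4,(proj("side",(.562,-.269,0))-[220,200])*4)
im=manip.get_image("top");cv2.imwrite("pics/t4.png",cv2.resize(im[160:260,310:430],(720,600),interpolation=cv2.INTER_CUBIC))
im=manip.get_image("side");cv2.imwrite("pics/s4.png",cv2.resize(im[225:300,290:380],(720,600),interpolation=cv2.INTER_CUBIC))
go(.562,-.269,.003,-45)
E
```

```text
0 side [326.5047288  272.59392751] x4 [426.01891521 290.37571005] top [370.47631893 213.10580566]
0.0187 side [326.57868721 266.15192001] x4 [426.31474883 264.60768005] top [371.14986003 212.01703475]
0.036 side [326.64817906 260.09896366] x4 [426.59271623 240.39585464] top [371.78997976 210.98228908]
0.05 side [326.70518486 255.13358122] x4 [426.82073942 220.53432489] top [372.32041812 210.124842  ]
0.1 side [326.91460146 236.89274275] x4 [427.65840585 147.57097098] top [374.31143228 206.90639211]
hub centre top x4 [422.49499271 243.51395781] [421.98552567 293.32711228]
t=5.50 p [ 0.5638 -0.2709  0.0031] yaw -44.70 tilt [ 0.79 -0.32] d [-2.6 -0.1  0.1] turn 0.0052 F [-0.4 -0.   0.3] M [0.01 0.   0.01] w -0.0001 q [-0.56  0.5   1.67  0.    0.95  0.22]
```

View pics/t4.png

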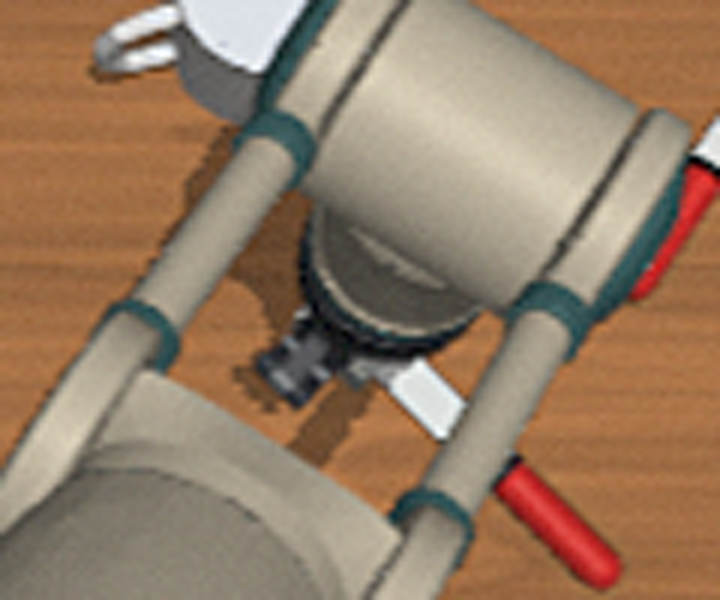

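View pics/s4.png

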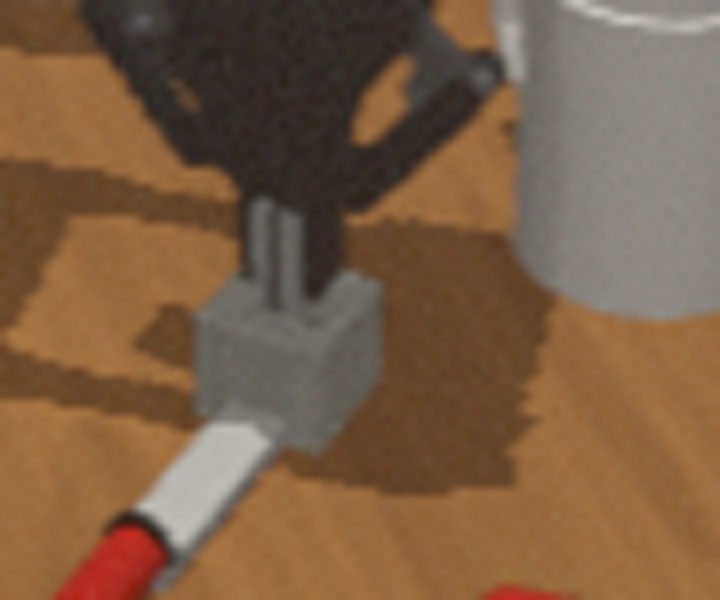

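Emit:
{"method": "drive_tool", "body": {
  "steps": [
    [0, 0, -40, 0, -1],
    [0, 0, -60, 0, -1],
    [0, 0, -60, 0, -1]
  ]
}}

```text
clock: 5.8
position: [0.5653, -0.272, 0.0665]
ee_rot: [0.001, 0.925, -0.38, 0.011]
contact_force: [0.3, -0.5, 0.6]
width: 0.0
```

```bash
python3 - <<'E'
from h import *
go(.562,-.269,.003,-45)
s,p,R=tool()
im=manip.get_image("side");cv2.imwrite("pics/s5.png",cv2.resize(im[205:300,280:390],(720,600),interpolation=cv2.INTER_CUBIC))
C=cal("wrist");iw=manip.get_image("wrist");cv2.imwrite("pics/w5.png",iw)
for z in(0,-.0187,-.035,-.05,-.07):
  q=p+R@np.array([0,0,z]);print(z,"side",proj("side",q),"crop",(proj("side",q)-[280,205])*[720/110,600/95],"wrist",proj("wrist",q,C),proj("wrist",p+R@np.array([0,-.011,z]),C))
E
```

```text
t=5.80 p [ 0.5653 -0.272   0.0665] yaw -44.70 tilt [ 1.14 -0.54] d [-5.8  0.7 63.4] turn 0.0052 F [ 0.3 -0.5  0.6] M [-0.01 -0.01 -0.06] w 0.0000 q [-0.56  0.44  1.6   0.    1.08  0.22]
0 side [327.53312147 250.48807631] crop [311.12588599 287.29311351] wrist [323.45441361 230.40820837] [323.53069884 213.7910239 ]
-0.0187 side [327.43777842 243.66565686] crop [310.50182242 244.2041486 ] wrist [323.71090247 244.22431512] [323.80814572 226.30225046]
-0.035 side [327.35337984 237.6263851 ] crop [309.94939529 206.06137957] wrist [323.97347774 258.61842744] [324.09589257 239.46900059]
-0.05 side [327.27462531 231.99098316] crop [309.43391114 170.46936732] wrist [324.25439222 274.31605724] [324.40828535 253.9951347 ]
-0.07 side [327.16796094 224.35844855] crop [308.73574433 122.26388557] wrist [324.70081401 299.95196931] [324.91544278 278.12788321]
```

View pics/s5.png

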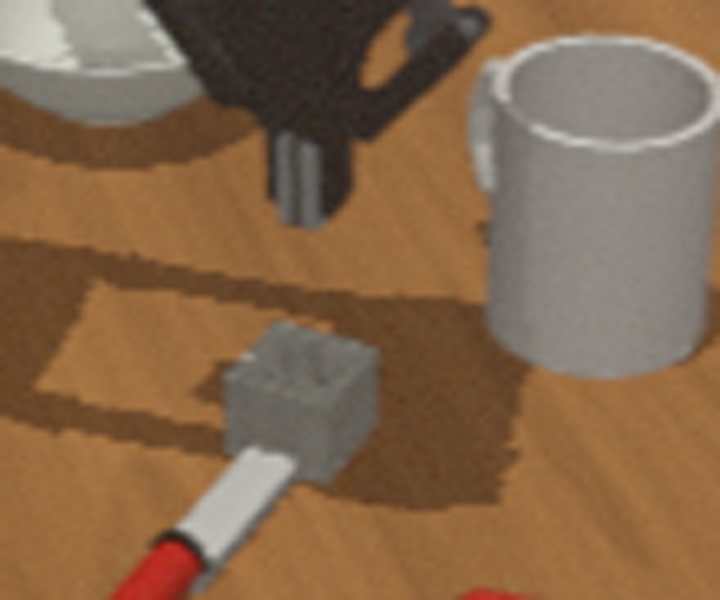

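View pics/w5.png

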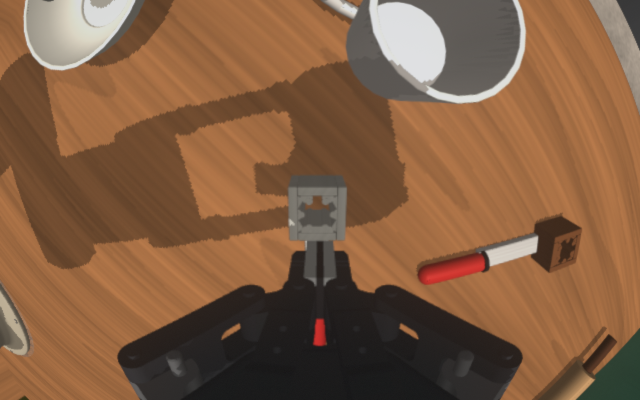

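```bash
python3 - <<'E'
from h import *
go(.562,-.269,-.03,-45)
E
```

```text
t=5.90 p [ 0.5629 -0.2705  0.0631] yaw -44.70 tilt [ 0.81 -0.33] d [-3.   0.1 93.1] turn 0.0052 F [-0.4  1.   0.3] M [-0.    0.03 -0.02] w 0.0002 q [-0.56  0.44  1.61  0.    1.08  0.22]
```

Emit:
{"method": "drive_tool", "body": {
  "steps": [
    [0, 0, 0, 0, 1],
    [0, 0, 0, 0, 1]
  ]
}}

```text
clock: 6.1
position: [0.5619, -0.2699, 0.0615]
ee_rot: [-0.0, 0.925, -0.38, 0.006]
contact_force: [-0.2, 0.2, -0.2]
width: 0.0282
```

```bash
python3 - <<'E'
from h import *
go(.562,-.269,-.03,-45)
E
```

```text
t=6.10 p [ 0.5619 -0.2699  0.0615] yaw -44.70 tilt [ 0.66 -0.24] d [-1.6 -0.2 91.5] turn 0.0053 F [-0.2  0.2 -0.2] M [ 0.02  0.01 -0.04] w 0.0282 q [-0.56  0.44  1.61  0.    1.08  0.22]
```

Emit:
{"method": "drive_tool", "body": {
  "steps": [
    [-1.5, 0, 30, 0.005, 1],
    [-1.5, 0, 55, 0.005, 1],
    [-1.5, 0, 75, 0.005, 1],
    [-1.5, 0, 88, 0.005, 1],
    [-1.5, 0, 94, 0.005, 1]
  ]
}}

```text
clock: 6.6
position: [0.5608, -0.2686, -0.0345]
ee_rot: [-0.001, 0.924, -0.383, 0.004]
contact_force: [-0.5, -0.7, 1.0]
width: 0.0854
```

```bash
python3 - <<'E'
from h import *
go(.562,-.269,-.033,-45)
cv2.imwrite("pics/w6.png",manip.get_image("wrist"))
im=manip.get_image("side");cv2.imwrite("pics/s6.png",cv2.resize(im[205:300,280:390],(720,600),interpolation=cv2.INTER_CUBIC))
go(.562,-.269,-.033,-45)
E
```

```text
t=6.60 p [ 0.5608 -0.2686 -0.0345] yaw -44.99 tilt [ 0.5  -0.14] d [ 1.1 -0.6 -1.4] turn 0.0001 F [-0.5 -0.7  1. ] M [ 0.01 -0.02  0.03] w 0.0854 q [-0.56  0.54  1.71  0.    0.88  0.22]
t=6.70 p [ 0.5615 -0.269  -0.0334] yaw -44.99 tilt [ 0.57 -0.19] d [ 0.4 -0.4 -0.4] turn 0.0001 F [-0.8  0.5  0.8] M [ 0.03 -0.02 -0.01] w 0.0856 q [-0.56  0.54  1.71  0.    0.88  0.22]
```

View pics/w6.png

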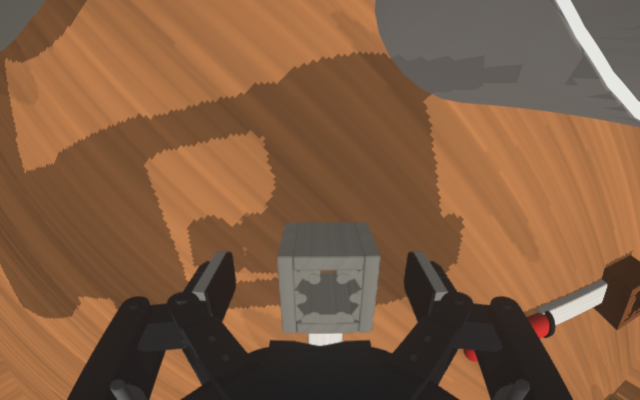

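View pics/s6.png

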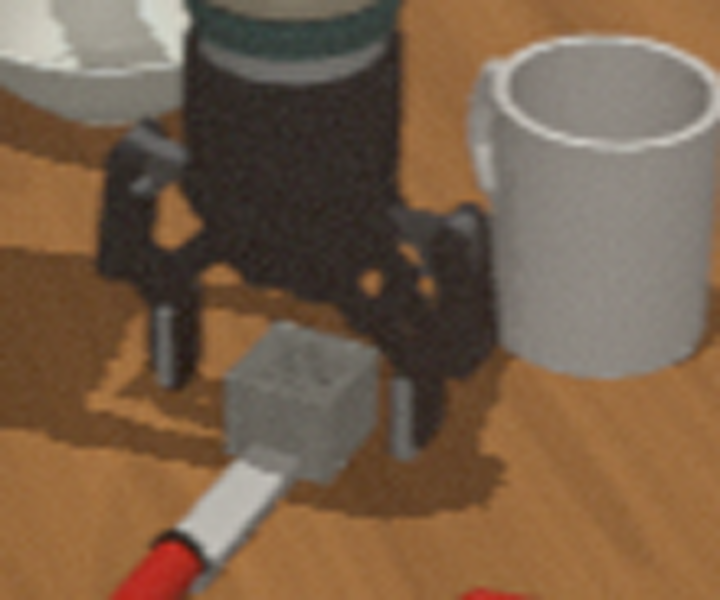

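Emit:
{"method": "drive_tool", "body": {
  "steps": [
    [3, -2, 0, 0, 1],
    [3, -2, 0, 0, 0.2],
    [3, -2, 0, 0, -1],
    [3, -2, 0, 0, -1],
    [3, -2, 0, 0, -1]
  ],
  "squeeze": 50
}}

```text
clock: 7.2
position: [0.5652, -0.2697, -0.0326]
ee_rot: [-0.0, 0.924, -0.383, 0.006]
contact_force: [0.2, 1.4, 3.1]
width: 0.0407
```

```bash
python3 - <<'E'
from h import *
np.set_printoptions(precision=4,suppress=True)
go(.562,-.269,-.033,-45)
C=cal("wrist");im=manip.get_image("wrist")
cv2.imwrite("pics/w7.png",cv2.resize(im[200:380,230:410],(600,600),interpolation=cv2.INTER_CUBIC))
s,p,R=tool();print(proj("wrist",p+R@[0,0,-.036-.033],C))
E
```

```text
t=7.20 p [ 0.5652 -0.2697 -0.0326] yaw -45.00 tilt [ 0.62 -0.21] d [-2.8  1.8  0.4] turn 0.0001 F [0.2 1.4 3.1] M [0.17 0.13 0.01] w 0.0407 q [-0.56  0.55  1.7   0.    0.88  0.23]
[321.5049 296.4016]
```

View pics/w7.png

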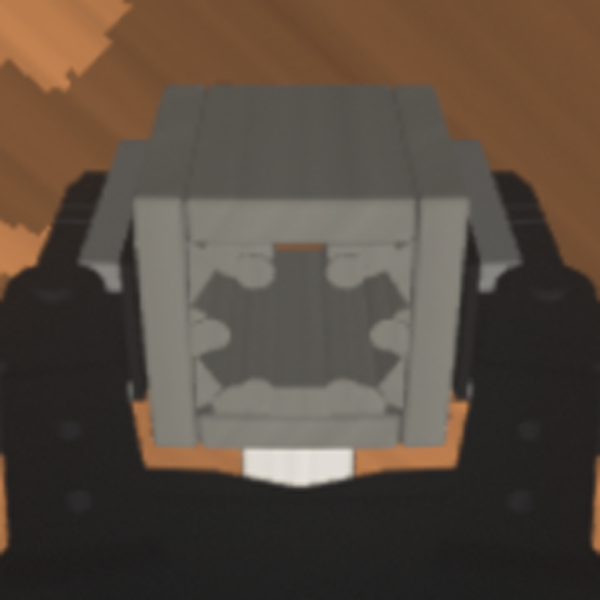

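Emit:
{"method": "drive_tool", "body": {
  "steps": [
    [0, 0, -20, 0, -1],
    [0, 0, -60, 0, -1],
    [0, 0, -110, 0, -1],
    [0, 0, -160, 0, -1],
    [0, 0, -200, 0, -1]
  ],
  "squeeze": 60
}}

```text
clock: 7.75
position: [0.5631, -0.269, 0.1698]
ee_rot: [-0.0, 0.924, -0.383, 0.006]
contact_force: [-0.4, -0.4, -3.6]
width: 0.04
```

```bash
python3 - <<'E'
from h import *
go(.5425,.0995,.22,21)
cv2.imwrite("pics/w8.png",manip.get_image("wrist")[180:,150:500])
E
```

```text
t=7.75 p [ 0.5631 -0.269   0.1698] yaw -44.99 tilt [ 0.69 -0.25] d [-274.5 -246.4  -52.1] turn -1.1518 F [-0.4 -0.4 -3.6] M [-0.02 -0.11  0.01] w 0.0400 q [-0.56  0.36  1.45  0.    1.32  0.23]
```

View pics/w8.png

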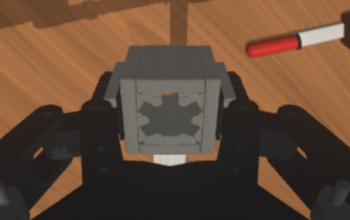

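The lever is held (Fz −3.6 N, width 40 mm). Carry it over the stem.

Emit:
{"method": "drive_tool", "body": {
  "steps": [
    [-35, -31, -52, -0.1, -1],
    [-70, -62, -52, -0.25, -1],
    [-105, -95, -52, -0.4, -1],
    [-140, -125, -52, -0.55, -1],
    [-165, -147, -52, -0.67, -1]
  ]
}}

```text
clock: 8.3
position: [0.5513, -0.0474, 0.2257]
ee_rot: [0.004, 0.998, -0.055, 0.011]
contact_force: [0.8, 0.2, -3.4]
width: 0.0402
```

```bash
python3 - <<'E'
from h import *
go(.5425,.0995,.22,21)
E
```

```text
t=8.30 p [ 0.5513 -0.0474  0.2257] yaw -6.27 tilt [ 1.22 -0.56] d [ -24.9 -145.1    4.1] turn -0.4759 F [ 0.8  0.2 -3.4] M [ 0.1  -0.05  0.03] w 0.0402 q [-0.21  0.22  1.52 -0.01  1.38 -0.1 ]
```

```bash
python3 - <<'E'
from h import *
for i in range(4):
  manip.get_image("side");go(.5425,.0995,.22,21)
E
```

```text
t=8.35 p [ 0.55   -0.0398  0.2256] yaw -5.89 tilt [ 1.13 -0.06] d [ -21.9 -137.8    5.3] turn -0.4693 F [-1.   5.3 -3.7] M [ 0.36  0.08 -0.  ] w 0.0404 q [-0.2   0.21  1.52  0.    1.38 -0.1 ]
t=8.40 p [ 0.5506 -0.044   0.2255] yaw -6.19 tilt [ 1.14 -0.37] d [ -23.6 -141.8    4.4] turn -0.4745 F [-0.1 -0.7 -3.5] M [-0.02  0.01  0.01] w 0.0403 q [-0.2   0.22  1.52 -0.    1.38 -0.1 ]
t=8.45 p [ 0.5513 -0.0471  0.2255] yaw -6.37 tilt [ 1.18 -0.57] d [ -25.2 -144.8    3.9] turn -0.4776 F [ 0.5 -0.7 -2.7] M [-0.04 -0.06  0.  ] w 0.0405 q [-0.21  0.22  1.52 -0.01  1.38 -0.09]
t=8.50 p [ 0.5518 -0.049   0.2256] yaw -6.49 tilt [ 1.2  -0.65] d [ -26.2 -146.5    3.7] turn -0.4797 F [ 0.5 -0.6 -3. ] M [-0.02  0.04 -0.01] w 0.0402 q [-0.21  0.22  1.52 -0.01  1.38 -0.09]
```

Emit:
{"method": "drive_tool", "body": {
  "steps": [
    [-9, -50, 4, -0.15, -1],
    [-18, -100, 4, -0.3, -1],
    [-26, -146, 4, -0.45, -1],
    [-26, -146, 4, -0.48, -1],
    [-26, -146, 4, -0.48, -1]
  ]
}}

```text
clock: 9.0
position: [0.5427, 0.0988, 0.219]
ee_rot: [0.008, 0.983, 0.182, 0.009]
contact_force: [0.6, -1.8, -4.1]
width: 0.0403
```

```bash
python3 - <<'E'
from h import *
for i in range(3):
  manip.get_image("side");go(.5425,.0995,.22,21)
E
```

```text
t=9.05 p [0.5428 0.0979 0.219 ] yaw 20.92 tilt [ 1.15 -0.72] d [ 0.3 -1.6 -1. ] turn -0.0014 F [ 0.8 -0.6 -4. ] M [0.05 0.05 0.07] w 0.0404 q [ 0.06  0.22  1.53 -0.01  1.37 -0.3 ]
t=9.10 p [0.5429 0.0975 0.2192] yaw 20.87 tilt [ 1.16 -0.71] d [ 0.4 -2.  -0.9] turn -0.0023 F [-0.3  0.7 -3.4] M [ 0.04 -0.01  0.02] w 0.0403 q [ 0.06  0.22  1.53 -0.01  1.37 -0.3 ]
t=9.15 p [0.5429 0.0973 0.2193] yaw 20.84 tilt [ 1.17 -0.7 ] d [ 0.4 -2.2 -0.8] turn -0.0028 F [ 0.4  0.4 -2.2] M [ 0.05  0.06 -0.  ] w 0.0404 q [ 0.06  0.22  1.53 -0.01  1.37 -0.3 ]
```

Standing still over the stem; now look at it from here.

```bash
python3 - <<'E'
from h import *
C=cal("wrist");im=manip.get_image("wrist");cv2.imwrite("pics/w9.png",im)
np.save("w9.npy",np.array([*C[0].ravel(),*C[1].ravel(),*C[2]]))
print(proj("wrist",(.5425,.0995,.187),C))
go(.5425,.0995,.22,21)
cv2.imwrite("pics/w9c.png",cv2.resize(im[120:240,250:400],(750,600),interpolation=cv2.INTER_CUBIC))
E
```

```text
[320.24240804 208.66179186]
t=9.20 p [0.5429 0.0973 0.2194] yaw 20.83 tilt [ 1.18 -0.68] d [ 0.4 -2.2 -0.6] turn -0.0029 F [ 0.2  0.7 -3. ] M [ 0.02 -0.01 -0.06] w 0.0404 q [ 0.06  0.22  1.53 -0.01  1.37 -0.3 ]
```

View pics/w9.png

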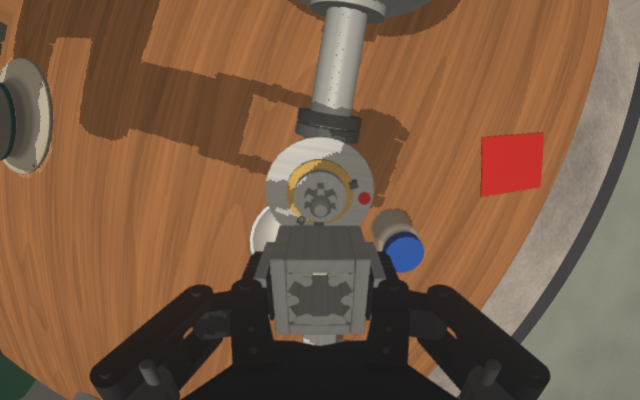

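View pics/w9c.png

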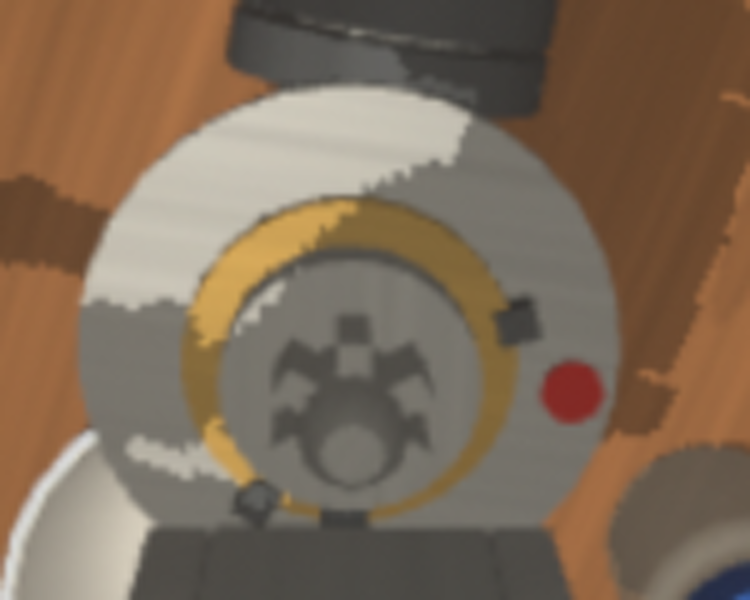

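```bash
python3 - <<'E'
from h import *
np.set_printoptions(precision=4,suppress=True)
a=np.load("w9.npy");C=(a[:9].reshape(3,3),a[9:18].reshape(3,3),a[18:])
f=lambda x,y:(250+x/5-.4,120+y/5-.4)
n=onz("wrist",f(351,455),.19,C);print("nose",n)
# shoulder ellipse edges left/right/top at z=.162
for q in((218,385),(478,385),(350,262)):print("sh",onz("wrist",f(*q),.162,C))
sp=onz("wrist",f(352,346-16),.178,C);print("spline end",sp)
pin=onz("wrist",f(344,518),.158,C);print("pin",pin,np.degrees(np.arctan2(*(pin-n)[[1,0]])),np.degrees(np.arctan2(*(pin-sp)[[1,0]])),np.degrees(np.arctan2(*(n-sp)[[1,0]])))
for L,Rr,z in(((296,352),(407,352),.178),((287,430),(412,432),.178)):
  l=onz("wrist",f(*L),z,C);r=onz("wrist",f(*Rr),z,C);d=r-l;print("perp",np.degrees(np.arctan2(d[1],d[0]))-90)
s,p,R=tool();print("bore pred px",proj("wrist",p+R@np.array([0,.0015,-.069]),C),proj("wrist",p+R@np.array([0,0,-.069]),C))
im=cv2.imread("pics/w9.png");cv2.imwrite("pics/w9b.png",cv2.resize(im[220:350,240:400],(738,600),interpolation=cv2.INTER_CUBIC))
E
```

```text
nose [0.5423 0.0991 0.19  ]
sh [0.5227 0.0925 0.162 ]
sh [0.5613 0.107  0.162 ]
sh [0.5351 0.1187 0.162 ]
spline end [0.5373 0.113  0.178 ]
pin [0.5502 0.0763 0.158 ] -70.79657840640655 -70.65557059600802 -70.42530246037437
perp -69.44522082157759
perp -70.47406213148093
bore pred px [320.7461 300.9782] [320.7521 298.2158]
```

View pics/w9b.png

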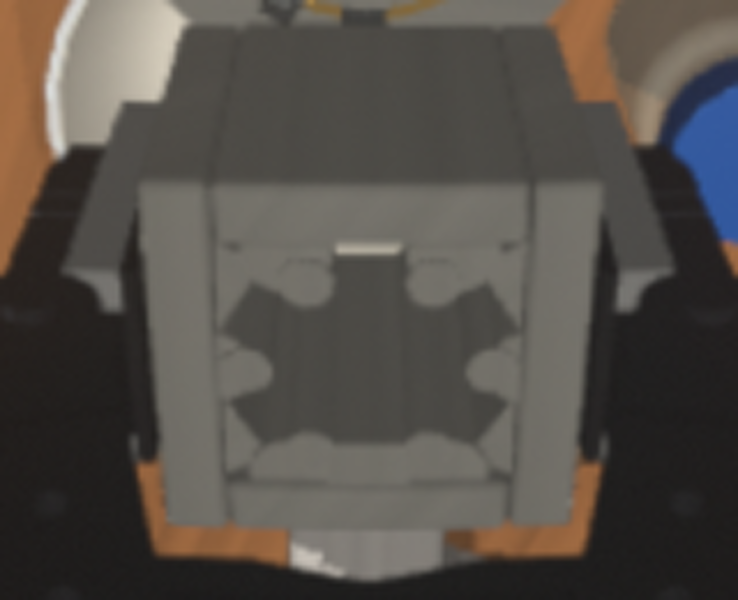

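```bash
python3 - <<'E'
from h import *
go(.543,.0994,.165,19.7)
E
```

```text
t=9.20 p [0.5429 0.0973 0.2194] yaw 20.83 tilt [ 1.18 -0.68] d [ 0.  -3.  54.4] turn 0.0198 F [ 0.2  0.7 -3. ] M [ 0.02 -0.01 -0.06] w 0.0404 q [ 0.06  0.22  1.53 -0.01  1.37 -0.3 ]
```

Emit:
{"method": "drive_tool", "body": {
  "steps": [
    [0, -3, 15, 0.02, -1],
    [0, -3, 30, 0.02, -1],
    [0, -3, 42, 0.02, -1],
    [0, -3, 51, 0.02, -1],
    [0, -3, 54, 0.02, -1]
  ]
}}

```text
clock: 9.7
position: [0.5425, 0.0987, 0.1642]
ee_rot: [0.008, 0.985, 0.17, 0.008]
contact_force: [-0.3, -0.0, -3.3]
width: 0.0403
```

```bash
python3 - <<'E'
from h import *
go(.543,.0994,.145,19.7)
im=manip.get_image("side");cv2.imwrite("pics/s10.png",cv2.resize(im[90:200,220:350],(709,600),interpolation=cv2.INTER_CUBIC))
im=manip.get_image("wrist");cv2.imwrite("pics/w10.png",cv2.resize(im[150:350,220:420],(600,600),interpolation=cv2.INTER_CUBIC))
go(.543,.0994,.145,19.7)
E
```

```text
t=9.70 p [0.5425 0.0987 0.1642] yaw 19.62 tilt [ 1.07 -0.7 ] d [ 0.4 -0.8 19.2] turn -0.0013 F [-0.3 -0.  -3.3] M [ 0.03  0.07 -0.05] w 0.0403 q [ 0.06  0.25  1.63 -0.01  1.25 -0.27]
t=9.80 p [0.543  0.0991 0.165 ] yaw 19.66 tilt [ 1.15 -0.69] d [-0.2 -0.6 20. ] turn -0.0008 F [ 0.6  0.2 -3.1] M [ 0.04  0.06 -0.05] w 0.0400 q [ 0.06  0.25  1.62 -0.01  1.25 -0.27]
```

View pics/s10.png

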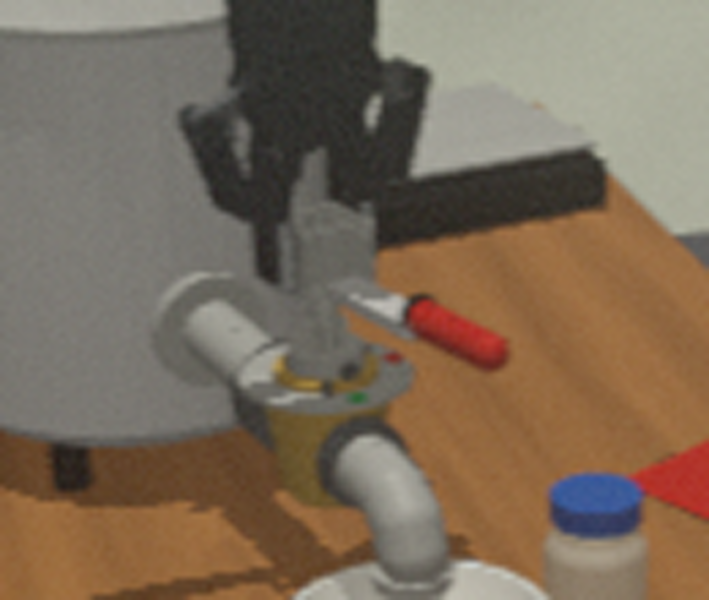

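View pics/w10.png

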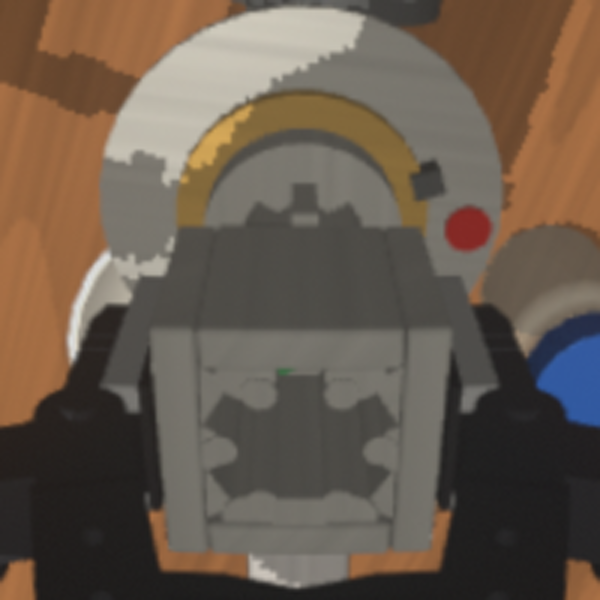

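Emit:
{"method": "drive_tool", "body": {
  "steps": [
    [0, -0.7, 4, 0, -1],
    [0, -0.7, 8, 0, -1],
    [0, -0.7, 11, 0, -1],
    [0, -0.7, 14, 0, -1],
    [0, -0.7, 14, 0, -1]
  ]
}}

```text
clock: 10.3
position: [0.5427, 0.0997, 0.1505]
ee_rot: [0.008, 0.985, 0.171, 0.008]
contact_force: [-0.1, -0.4, -3.8]
width: 0.0403
```

```bash
python3 - <<'E'
from h import *
go(.543,.0994,.142,19.7)
E
```

```text
t=10.30 p [0.5427 0.0997 0.1505] yaw 19.66 tilt [ 1.09 -0.69] d [0.1 0.2 8.5] turn -0.0007 F [-0.1 -0.4 -3.8] M [0.06 0.04 0.07] w 0.0403 q [ 0.07  0.26  1.65 -0.01  1.21 -0.27]
```

Emit:
{"method": "drive_tool", "body": {
  "steps": [
    [0, 0, 2, 0, -1],
    [0, 0, 4, 0, -1],
    [0, 0, 6, 0, -1],
    [0, 0, 7, 0, -1],
    [0, 0, 7, 0, -1]
  ]
}}

```text
clock: 10.8
position: [0.543, 0.1001, 0.1435]
ee_rot: [0.007, 0.985, 0.171, 0.009]
contact_force: [0.7, 2.4, -3.8]
width: 0.0399
```

```bash
python3 - <<'E'
from h import *
go(.543,.0994,.135,19.7)
E
```

```text
t=10.80 p [0.543  0.1001 0.1435] yaw 19.65 tilt [ 1.12 -0.63] d [-0.4  0.5  8.5] turn -0.0009 F [ 0.7  2.4 -3.8] M [ 0.39 -0.11 -0.  ] w 0.0399 q [ 0.07  0.27  1.66 -0.01  1.2  -0.27]
```

Emit:
{"method": "drive_tool", "body": {
  "steps": [
    [0, -0.5, 0, 0, -1],
    [0, -0.5, 2, 0, -1],
    [0, -0.5, 4, 0, -1],
    [0, -0.5, 5, 0, -1],
    [0, -0.5, 5, 0, -1]
  ]
}}

```text
clock: 11.3
position: [0.5428, 0.1003, 0.1382]
ee_rot: [0.007, 0.985, 0.171, 0.008]
contact_force: [0.2, -0.2, -3.1]
width: 0.0403
```

```bash
python3 - <<'E'
from h import *
go(.543,.1,.135,19.7)
E
```

```text
t=11.30 p [0.5428 0.1003 0.1382] yaw 19.65 tilt [ 1.09 -0.65] d [0.  0.3 3.2] turn -0.0009 F [ 0.2 -0.2 -3.1] M [ 0.07  0.02 -0.01] w 0.0403 q [ 0.07  0.27  1.67 -0.01  1.18 -0.27]
```

Emit:
{"method": "drive_tool", "body": {
  "steps": [
    [0, 0, 2, 0, -1],
    [0, 0, 4, 0, -1],
    [0, 0, 6, 0, -1],
    [0, 0, 7, 0, -1],
    [0, 0, 7, 0, -1]
  ]
}}

```text
clock: 11.8
position: [0.5428, 0.1003, 0.1309]
ee_rot: [0.007, 0.985, 0.171, 0.008]
contact_force: [-0.4, -0.6, -3.1]
width: 0.0405
```

```bash
python3 - <<'E'
from h import *
go(.543,.1,.129,19.7)
E
```

```text
t=11.80 p [0.5428 0.1003 0.1309] yaw 19.65 tilt [ 1.07 -0.64] d [0.  0.3 1.9] turn -0.0009 F [-0.4 -0.6 -3.1] M [ 0.09  0.03 -0.05] w 0.0405 q [ 0.07  0.28  1.68 -0.01  1.17 -0.27]
```

Still free, with 14 mm of spline engaged. Press lightly onto the shoulder.

Emit:
{"method": "drive_tool", "body": {
  "steps": [
    [0, 0, 1, 0, -1],
    [0, 0, 1.5, 0, -1],
    [0, 0, 2, 0, -1],
    [0, 0, 2.5, 0, -1],
    [0, 0, 2.5, 0, -1]
  ]
}}

```text
clock: 12.3
position: [0.543, 0.1003, 0.1297]
ee_rot: [0.007, 0.985, 0.171, 0.009]
contact_force: [-2.3, -0.2, 4.6]
width: 0.0402
```

```bash
python3 - <<'E'
from h import *
go(.543,.1,.129,19.7)
E
```

```text
t=12.30 p [0.543  0.1003 0.1297] yaw 19.65 tilt [ 1.13 -0.64] d [-0.1  0.3  0.7] turn -0.0008 F [-2.3 -0.2  4.6] M [ 0.16  0.48 -0.04] w 0.0402 q [ 0.07  0.28  1.68 -0.01  1.16 -0.27]
```

Contact with the shoulder (about 8 N up) at the expected height. Release so it settles, then work from the grip.

Emit:
{"method": "drive_tool", "body": {
  "steps": [
    [0, 0, 0, 0, -0.05],
    [0, 0, 0, 0, 0.2],
    [0, 0, 0, 0, 0.6],
    [0, 0, 0, 0, 0.6]
  ],
  "squeeze": 20
}}

```text
clock: 12.7
position: [0.5433, 0.1002, 0.1297]
ee_rot: [0.007, 0.985, 0.171, 0.009]
contact_force: [0.0, -0.3, 0.4]
width: 0.0684
```

Emit:
{"method": "drive_tool", "body": {
  "steps": [
    [0, 0, -15, 0, 0.6],
    [0, 0, -40, 0, 0.6],
    [0, 0, -70, 0, 0.6],
    [0, 0, -75, 0, 0.6],
    [0, 0, -75, 0, 0.6]
  ]
}}

```text
clock: 13.2
position: [0.5425, 0.1011, 0.2056]
ee_rot: [0.007, 0.985, 0.171, 0.01]
contact_force: [0.1, 0.3, -1.2]
width: 0.0684
```

```bash
python3 - <<'E'
from h import *
go(.543,.1,.205,19.7)
im=manip.get_image("side");cv2.imwrite("pics/s11.png",cv2.resize(im[90:200,220:350],(709,600),interpolation=cv2.INTER_CUBIC))
C=cal("wrist");im=manip.get_image("wrist");cv2.imwrite("pics/w11.png",im)
np.save("w11.npy",np.array([*C[0].ravel(),*C[1].ravel(),*C[2]]))
go(.543,.1,.205,19.7)
E
```

```text
t=13.20 p [0.5425 0.1011 0.2056] yaw 19.65 tilt [ 1.3  -0.64] d [0.1 1.2 0.6] turn -0.0008 F [ 0.1  0.3 -1.2] M [ 0.    0.07 -0.03] w 0.0684 q [ 0.07  0.23  1.56 -0.01  1.34 -0.27]
t=13.30 p [0.541  0.101  0.2035] yaw 19.65 tilt [ 1.05 -0.66] d [ 1.5  1.6 -1.4] turn -0.0008 F [ 0.4  0.3 -0.1] M [-0.04 -0.01 -0.  ] w 0.0683 q [ 0.07  0.23  1.56 -0.01  1.34 -0.27]
```

View pics/s11.png

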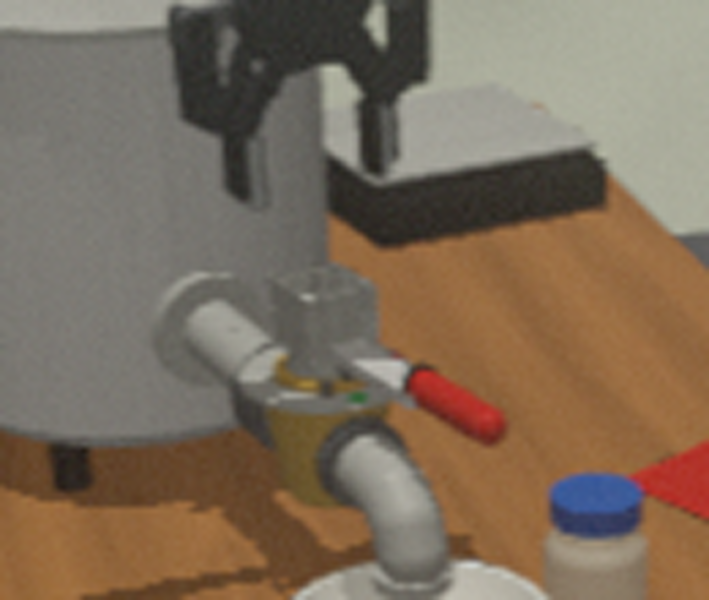

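View pics/w11.png

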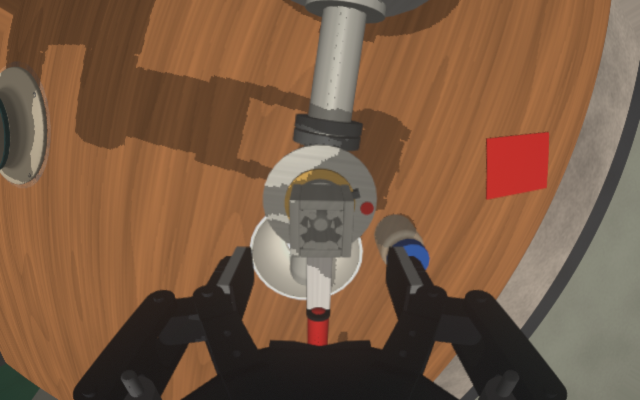

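```bash
python3 - <<'E'
from h import *
go(.5855,-.018,.20,19.7)
E
```

```text
t=13.30 p [0.541  0.101  0.2035] yaw 19.65 tilt [ 1.05 -0.66] d [  1.8 126.9   5.7] turn -0.0008 F [ 0.4  0.3 -0.1] M [-0.04 -0.01 -0.  ] w 0.0683 q [ 0.07  0.23  1.56 -0.01  1.34 -0.27]
```

Emit:
{"method": "drive_tool", "body": {
  "steps": [
    [2, 45, 0, 0, 0.2],
    [2, 90, 0, 0, 0.2],
    [2, 120, 0, 0, 0.2],
    [2, 127, 3, 0, 0.2],
    [2, 127, 6, 0, 0.2]
  ]
}}

```text
clock: 13.8
position: [0.5851, -0.0186, 0.1978]
ee_rot: [0.007, 0.985, 0.17, 0.007]
contact_force: [-0.7, 0.9, -0.4]
width: 0.0512
```

```bash
python3 - <<'E'
from h import *
im=manip.get_image("wrist")
C=cal("wrist");im=manip.get_image("wrist");cv2.imwrite("pics/w12.png",im)
go(.5855,-.018,.12,19.7)
E
```

```text
t=13.90 p [ 0.5843 -0.0169  0.198 ] yaw 19.66 tilt [ 0.84 -0.57] d [-0.   0.3 78. ] turn -0.0007 F [-0.5  1.5 -0.2] M [ 0.01  0.01 -0.  ] w 0.0513 q [-0.14  0.28  1.5  -0.01  1.35 -0.48]
```

View pics/w12.png

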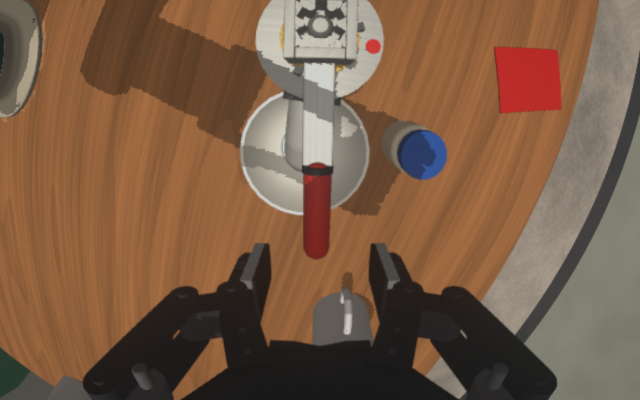

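Emit:
{"method": "drive_tool", "body": {
  "steps": [
    [0, 0, 25, 0, 0.2],
    [0, 0, 45, 0, 0.2],
    [0, 0, 62, 0, 0.2],
    [0, 0, 73, 0, 0],
    [0, 0, 78, 0, -0.2]
  ]
}}

```text
clock: 14.4
position: [0.5843, -0.0163, 0.1189]
ee_rot: [0.006, 0.985, 0.171, 0.005]
contact_force: [0.5, 1.0, -0.9]
width: 0.0342
```

```bash
python3 - <<'E'
from h import *
im=manip.get_image("wrist");cv2.imwrite("pics/w13.png",im)
im=manip.get_image("side");cv2.imwrite("pics/s13.png",cv2.resize(im[110:220,230:360],(709,600),interpolation=cv2.INTER_CUBIC))
go(.5855,-.018,.12,19.7)
E
```

```text
t=14.50 p [ 0.585  -0.0169  0.1197] yaw 19.71 tilt [ 0.78 -0.55] d [ 0.1  1.3 -0.3] turn 0.0002 F [-0.9 -0.1  1. ] M [ 0.04 -0.01 -0.02] w 0.0342 q [-0.14  0.34  1.62 -0.01  1.17 -0.48]
```

View pics/w13.png

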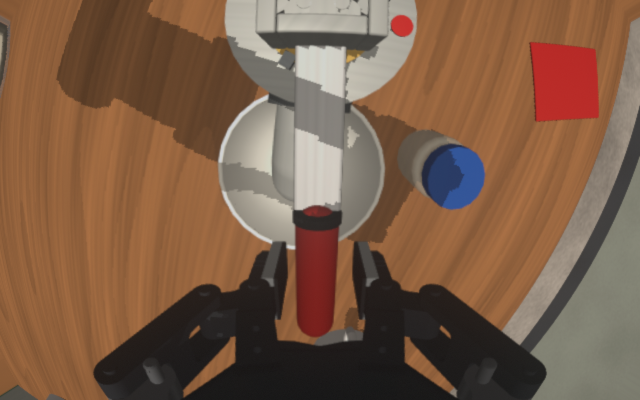

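View pics/s13.png

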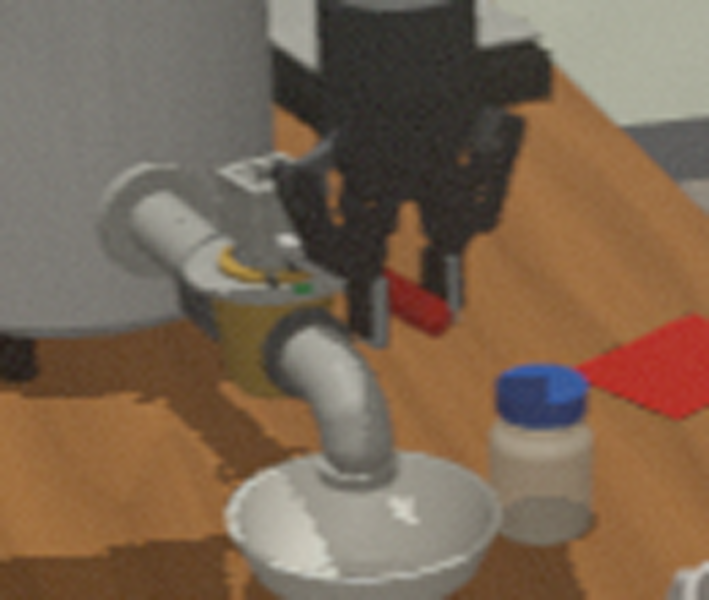

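Emit:
{"method": "drive_tool", "body": {
  "steps": [
    [8.7, -0.3, 0, -0.07, -0.3],
    [17.4, -1.2, 0, -0.14, -0.3],
    [26, -2.7, 0, -0.21, -0.3],
    [34.5, -4.8, 0, -0.28, -0.3],
    [42.8, -7.5, 0, -0.35, -0.3]
  ]
}}

```text
clock: 15.0
position: [0.622, 0.0046, 0.1206]
ee_rot: [0.007, 0.94, 0.341, 0.004]
contact_force: [-2.6, -0.8, 0.3]
width: 0.0298
```

```bash
cat >> h.py <<'E'
def arc(phi,r=.125,stem=(.5425,.1),z=.12,lag=0):
    "from current pose, rows to swing so that TCP is at angle a0+phi(deg) about stem"
    s,p,R=tool();yaw=np.degrees(np.arctan2(R[1,0],R[0,0]));v=p[:2]-stem
    a=np.degrees(np.arctan2(v[1],v[0]));print("t=%.2f"%s["clock"],"angle %.1f r %.4f yaw-90 %.1f"%(a,np.hypot(*v),yaw-90),"z %.4f"%p[2],"tilt",np.round(np.degrees(R[:2,2]),2),"F tang/rad/z",np.round([s["contact_force"][:2]@[-v[1],v[0]]/np.hypot(*v),s["contact_force"][:2]@v/np.hypot(*v),s["contact_force"][2]],1),"Mz %.2f"%s["moment"][2],"w %.4f"%s["width"])
    for f in(.2,.4,.6,.8,1):
        b=np.radians(a+phi*f);q=np.array([stem[0]+r*np.cos(b),stem[1]+r*np.sin(b),z]);d=R.T@(q-p)*1000
        print(np.round(d,1),"%.3f"%-np.radians(a+phi*f-(yaw-90)))
E
python3 -c "
from h import *
arc(20)"
```

```text
t=15.00 angle -50.2 r 0.1242 yaw-90 -50.1 z 0.1206 tilt [ 0.7  -0.59] F tang/rad/z [-2.6 -1.   0.3] Mz -0.08 w 0.0298
[8.7 0.5 0.7] -0.068
[17.4 -0.4  0.7] -0.138
[26.  -1.9  0.7] -0.208
[34.5 -4.   0.7] -0.277
[42.8 -6.7  0.6] -0.347
```

Tangential reaction of −2.6 N matches 0.3 N·m at 125 mm, so the stem is turning. Continue.

Emit:
{"method": "drive_tool", "body": {
  "steps": [
    [8.7, 0, 0, -0.07, -0.3],
    [17.4, -0.5, 0, -0.14, -0.3],
    [26, -2, 0, -0.21, -0.3],
    [34.5, -4, 0, -0.28, -0.3],
    [42.8, -6.7, 0, -0.35, -0.3]
  ]
}}

```text
clock: 15.5
position: [0.6498, 0.0371, 0.1212]
ee_rot: [0.007, 0.865, 0.501, 0.002]
contact_force: [-2.3, -1.0, -0.5]
width: 0.03
```

```bash
python3 -c "
from h import *
arc(20)"
```

```text
t=15.50 angle -30.4 r 0.1244 yaw-90 -29.9 z 0.1212 tilt [ 0.6  -0.64] F tang/rad/z [-2.  -1.4 -0.5] Mz -0.03 w 0.0300
[8.7 0.4 1.1] -0.060
[17.4 -0.4  1.1] -0.130
[26.  -1.9  1. ] -0.200
[34.5 -3.9  0.9] -0.270
[42.8 -6.5  0.9] -0.340
```

Emit:
{"method": "drive_tool", "body": {
  "steps": [
    [8.7, 0, 0.5, -0.06, -0.3],
    [17.4, -0.5, 1, -0.13, -0.3],
    [26, -2, 1, -0.2, -0.3],
    [34.5, -4, 1, -0.27, -0.3],
    [42.8, -6.5, 1, -0.34, -0.3]
  ]
}}

```text
clock: 16.0
position: [0.6648, 0.0771, 0.1207]
ee_rot: [0.008, 0.767, 0.641, -0.0]
contact_force: [-1.6, -1.6, -0.2]
width: 0.0298
```

```bash
python3 -c "
from h import *
arc(15)"
```

```text
t=16.00 angle -10.6 r 0.1244 yaw-90 -10.2 z 0.1207 tilt [ 0.53 -0.72] F tang/rad/z [-1.8 -1.3 -0.2] Mz -0.13 w 0.0298
[6.5 0.4 0.6] -0.046
[13.1 -0.   0.5] -0.098
[19.6 -0.8  0.4] -0.150
[26.  -2.   0.4] -0.203
[32.4 -3.5  0.3] -0.255
```

Emit:
{"method": "drive_tool", "body": {
  "steps": [
    [6.5, 0.2, 0, -0.05, -0.3],
    [13.1, 0, 0, -0.1, -0.3],
    [19.6, -0.8, 0, -0.15, -0.3],
    [26, -2, 0, -0.2, -0.3],
    [32.4, -3.5, 0, -0.255, -0.3]
  ]
}}

```text
clock: 16.5
position: [0.6667, 0.109, 0.1211]
ee_rot: [0.008, 0.679, 0.734, -0.002]
contact_force: [-1.7, -2.5, 0.5]
width: 0.0302
```

```bash
python3 -c "
from h import *
arc(6)
im=manip.get_image('top');cv2.imwrite('pics/t14.png',cv2.resize(im[150:250,150:290],(784,560),interpolation=cv2.INTER_CUBIC))
cv2.imwrite('pics/w14.png',manip.get_image('wrist'))
arc(6)"
```

```text
t=16.50 angle 4.1 r 0.1245 yaw-90 4.5 z 0.1211 tilt [ 0.5  -0.82] F tang/rad/z [-2.3 -1.8  0.5] Mz -0.04 w 0.0302
[2.6 0.5 1. ] -0.014
[5.2 0.4 1. ] -0.035
[7.9 0.3 1. ] -0.056
[10.5  0.1  0.9] -0.077
[13.1 -0.1  0.9] -0.098
t=16.60 angle 4.5 r 0.1248 yaw-90 4.4 z 0.1211 tilt [ 0.55 -0.76] F tang/rad/z [-2.  -1.3 -0.3] Mz -0.08 w 0.0303
[2.6 0.2 1.1] -0.022
[5.2 0.1 1. ] -0.043
[ 7.9 -0.1  1. ] -0.064
[10.5 -0.3  0.9] -0.085
[13.1 -0.5  0.9] -0.106
```

View pics/w14.png

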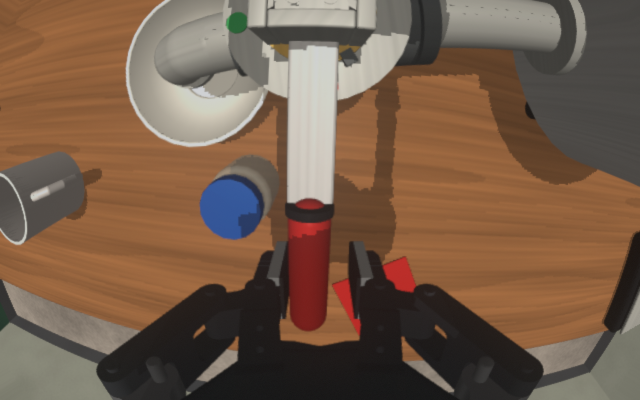

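Emit:
{"method": "drive_tool", "body": {
  "steps": [
    [3.2, 0.2, 0.5, -0.025, -0.3],
    [6.5, 0, 0.5, -0.05, -0.3],
    [9.8, 0, 0.5, -0.075, -0.3],
    [13, -0.5, 0.5, -0.105, -0.3],
    [15, -0.7, 0.5, -0.12, -0.3]
  ]
}}

```text
clock: 17.1
position: [0.6652, 0.125, 0.1206]
ee_rot: [0.008, 0.633, 0.774, -0.002]
contact_force: [-0.4, -2.7, 0.1]
width: 0.03
```

```bash
python3 -c "
from h import *
arc(4)"
```

```text
t=17.10 angle 11.5 r 0.1253 yaw-90 11.4 z 0.1206 tilt [ 0.58 -0.76] F tang/rad/z [-2.5 -0.9  0.1] Mz -0.04 w 0.0300
[ 1.8 -0.3  0.6] -0.016
[ 3.5 -0.3  0.6] -0.030
[ 5.2 -0.4  0.5] -0.044
[ 7.  -0.5  0.5] -0.058
[ 8.7 -0.6  0.5] -0.071
```

Lever ≈ 9°, stop expected near 12°. Small steps, watching the force.

Emit:
{"method": "drive_tool", "body": {
  "steps": [
    [1.5, -0.3, 0, -0.015, -0.3],
    [3, -0.3, 0, -0.03, -0.3],
    [4.5, -0.4, 0, -0.04, -0.3],
    [5, -0.4, 0, -0.045, -0.3]
  ]
}}

```text
clock: 17.5
position: [0.664, 0.13, 0.1206]
ee_rot: [0.008, 0.615, 0.788, -0.002]
contact_force: [0.2, -2.3, 1.0]
width: 0.0298
```

```bash
python3 -c "
from h import *
arc(2)"
```

```text
t=17.50 angle 13.9 r 0.1252 yaw-90 14.0 z 0.1206 tilt [ 0.61 -0.76] F tang/rad/z [-2.2 -0.4  1. ] Mz -0.01 w 0.0298
[ 0.9 -0.2  0.6] -0.004
[ 1.8 -0.2  0.6] -0.011
[ 2.6 -0.2  0.6] -0.018
[ 3.5 -0.2  0.6] -0.025
[ 4.4 -0.2  0.6] -0.032
```

Emit:
{"method": "drive_tool", "body": {
  "steps": [
    [1, 0, 0, -0.01, -0.3],
    [2, 0, 0, -0.015, -0.3],
    [2, 0, 0, -0.015, -0.3]
  ]
}}

```text
clock: 17.8
position: [0.6635, 0.1321, 0.1206]
ee_rot: [0.008, 0.609, 0.793, -0.002]
contact_force: [-0.4, -1.9, 1.2]
width: 0.0303
```

```bash
python3 -c "
from h import *
arc(2)"
```

```text
t=17.80 angle 14.8 r 0.1252 yaw-90 14.9 z 0.1206 tilt [ 0.61 -0.75] F tang/rad/z [-1.7 -0.9  1.2] Mz -0.03 w 0.0303
[ 0.9 -0.2  0.6] -0.006
[ 1.8 -0.2  0.6] -0.013
[ 2.6 -0.2  0.6] -0.020
[ 3.5 -0.3  0.6] -0.027
[ 4.4 -0.3  0.5] -0.034
```

Emit:
{"method": "drive_tool", "body": {
  "steps": [
    [1, 0, 0, -0.006, -0.3],
    [2, 0, 0, -0.013, -0.3],
    [2, 0, 0, -0.013, -0.3]
  ]
}}

```text
clock: 18.1
position: [0.663, 0.1342, 0.1206]
ee_rot: [0.008, 0.604, 0.797, -0.002]
contact_force: [-0.9, -2.6, 0.3]
width: 0.0302
```

```bash
python3 -c "
from h import *
arc(2)"
```

```text
t=18.10 angle 15.8 r 0.1253 yaw-90 15.7 z 0.1206 tilt [ 0.61 -0.74] F tang/rad/z [-2.3 -1.6  0.3] Mz -0.06 w 0.0302
[ 0.9 -0.3  0.6] -0.010
[ 1.8 -0.3  0.6] -0.017
[ 2.6 -0.3  0.6] -0.024
[ 3.5 -0.3  0.6] -0.031
[ 4.4 -0.3  0.5] -0.038
```

Emit:
{"method": "drive_tool", "body": {
  "steps": [
    [1, 0, 0, -0.006, -0.3],
    [2, 0, 0, -0.013, -0.3],
    [3, -0.2, 0, -0.02, -0.3],
    [3, -0.2, 0, -0.02, -0.3]
  ]
}}

```text
clock: 18.5
position: [0.6621, 0.1373, 0.1206]
ee_rot: [0.008, 0.596, 0.803, -0.002]
contact_force: [-1.3, -2.4, 1.5]
width: 0.0297
```

```bash
python3 -c "
from h import *
im=manip.get_image('wrist')
cv2.imwrite('pics/w15.png',im)
arc(2)"
```

```text
t=18.55 angle 17.3 r 0.1253 yaw-90 16.8 z 0.1206 tilt [ 0.63 -0.73] F tang/rad/z [-1.1 -0.7  1.2] Mz -0.05 w 0.0302
[ 0.9 -0.3  0.6] -0.015
[ 1.8 -0.3  0.6] -0.022
[ 2.6 -0.3  0.6] -0.029
[ 3.5 -0.4  0.5] -0.036
[ 4.4 -0.4  0.5] -0.043
```

View pics/w15.png

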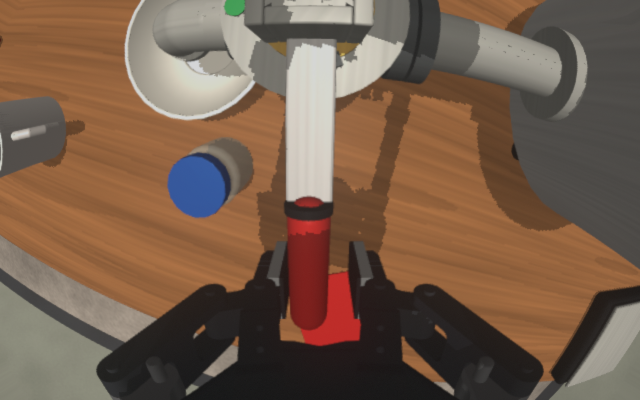

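Emit:
{"method": "drive_tool", "body": {
  "steps": [
    [1, 0, 0, -0.01, -0.3],
    [2, 0, 0, -0.02, -0.3],
    [3, -0.2, 0, -0.03, -0.3],
    [3, -0.2, 0, -0.03, -0.3]
  ]
}}

```text
clock: 18.95
position: [0.6613, 0.1392, 0.1206]
ee_rot: [0.009, 0.584, 0.812, -0.002]
contact_force: [0.0, -4.3, 0.3]
width: 0.0296
```

```bash
python3 -c "
from h import *
arc(2)"
```

```text
t=18.95 angle 18.3 r 0.1251 yaw-90 18.6 z 0.1206 tilt [ 0.65 -0.81] F tang/rad/z [-4.  -1.3  0.3] Mz -0.07 w 0.0296
[ 0.9 -0.1  0.6] -0.002
[ 1.8 -0.1  0.5] -0.008
[ 2.6 -0.1  0.5] -0.015
[ 3.5 -0.1  0.5] -0.022
[ 4.4 -0.1  0.5] -0.029
```

Force is starting to rise and the last move came up about 1 mm short. One more small push to confirm the stop.

Emit:
{"method": "drive_tool", "body": {
  "steps": [
    [1, 0, 0, 0, -0.3],
    [1.5, 0, 0, 0, -0.3],
    [1.5, 0, 0, 0, -0.3]
  ]
}}

```text
clock: 19.25
position: [0.6612, 0.1394, 0.1206]
ee_rot: [0.01, 0.584, 0.812, -0.003]
contact_force: [0.3, -6.1, 0.8]
width: 0.0299
```

```bash
python3 -c "
from h import *
arc(2)"
```

```text
t=19.25 angle 18.4 r 0.1251 yaw-90 18.6 z 0.1206 tilt [ 0.7  -0.93] F tang/rad/z [-5.9 -1.6  0.8] Mz -0.09 w 0.0299
[ 0.9 -0.1  0.6] -0.003
[ 1.8 -0.1  0.6] -0.010
[ 2.6 -0.1  0.6] -0.017
[ 3.5 -0.1  0.6] -0.024
[ 4.4 -0.1  0.5] -0.031
```

Hard stop: no motion and force rose from 2.4 to 5.9 N. Back off, open, lift, and check.

Emit:
{"method": "drive_tool", "body": {
  "steps": [
    [-3, 0, 0, 0, -0.2],
    [-5.5, 0, 0, 0, 0.2],
    [-5.5, 0, 0, 0, 0.2],
    [-5.5, 0, 0, 0, 0.2]
  ]
}}

```text
clock: 19.65
position: [0.6629, 0.1348, 0.1206]
ee_rot: [0.009, 0.584, 0.812, -0.003]
contact_force: [-0.0, 0.2, 0.6]
width: 0.0514
```

Emit:
{"method": "drive_tool", "body": {
  "steps": [
    [0, 0, -20, 0, 0.2],
    [0, 0, -50, 0, 0.2],
    [0, 0, -85, 0, 0.2],
    [0, 0, -105, 0, 0.2],
    [0, 0, -110, 0, 0.2]
  ]
}}

```text
clock: 20.15
position: [0.6631, 0.1372, 0.234]
ee_rot: [0.011, 0.583, 0.812, -0.0]
contact_force: [0.3, 0.1, 0.5]
width: 0.0506
```

```bash
python3 -c "
from h import *
manip.get_image('side');manip.get_image('side')
arc(2)
C=cal('wrist');im=manip.get_image('wrist');cv2.imwrite('pics/w16.png',im)
np.save('w16.npy',np.array([*C[0].ravel(),*C[1].ravel(),*C[2]]))
im=manip.get_image('side');cv2.imwrite('pics/s16.png',cv2.resize(im[110:220,230:360],(709,600),interpolation=cv2.INTER_CUBIC))
"
```

```text
t=20.25 angle 17.2 r 0.1248 yaw-90 18.6 z 0.2311 tilt [ 0.76 -0.85] F tang/rad/z [ 0.9 -0.3 -0.3] Mz -0.05 w 0.0510
[  2.9  -0.7 111. ] 0.018
[  3.8  -0.6 111. ] 0.011
[  4.6  -0.6 111. ] 0.004
[  5.5  -0.6 111. ] -0.003
[  6.4  -0.6 111. ] -0.010
```

View pics/w16.png

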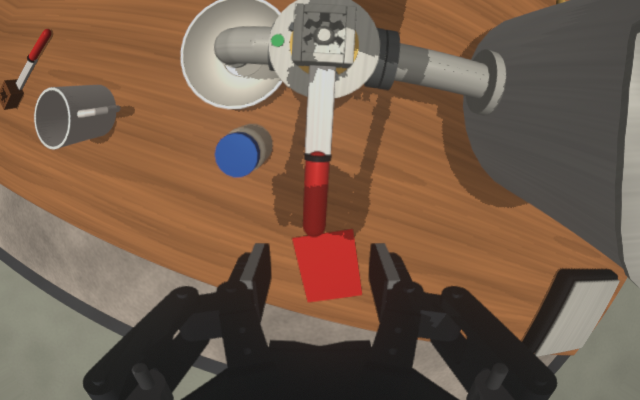

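View pics/s16.png

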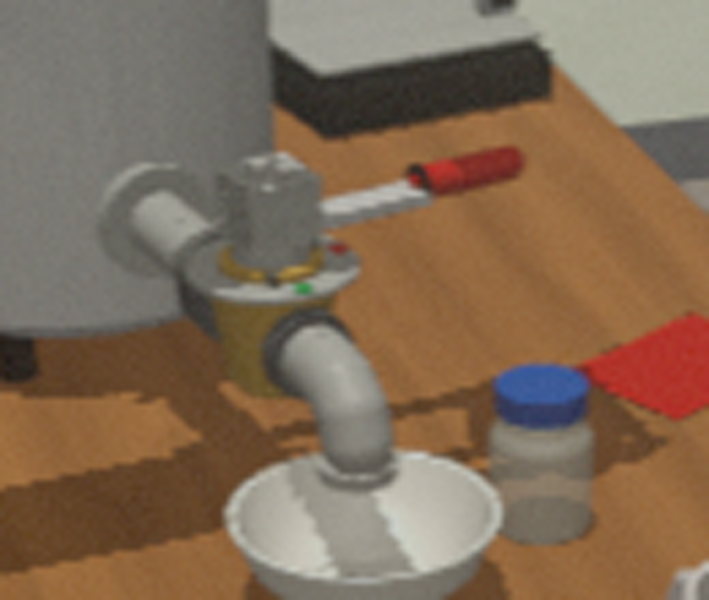

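```bash
python3 - <<'E'
from h import *
np.set_printoptions(precision=4,suppress=True)
a=np.load("w16.npy");C=(a[:9].reshape(3,3),a[9:18].reshape(3,3),a[18:])
im=cv2.imread("pics/w16.png");hsv=cv2.cvtColor(im,cv2.COLOR_BGR2HSV)
red=((hsv[...,0]<8)|(hsv[...,0]>172))&(hsv[...,1]>150);red[:, :295]=0;red[:,335:]=0;red[:160]=0;red[228:]=0
for y in(172,196,220):
  xs=np.nonzero(red[y])[0];q=(xs.mean(),y);print(xs.min(),xs.max(),onz("wrist",q,.1715+.005,C),end=" ")
  P=onz("wrist",q,.1765,C)[:2]-[.5425,.1];print(np.degrees(np.arctan2(P[1],P[0])),np.hypot(*P))
g=cv2.cvtColor(im,cv2.COLOR_BGR2GRAY)
pts=[]
for y in range(76,150,8):
  xs=np.nonzero(g[y,295:345]>175)[0]+295;q=(xs.mean(),y);P=onz("wrist",q,.171,C);pts.append(P[:2]);print(y,xs.min(),xs.max(),P)
pts=np.array(pts);d=pts[-1]-pts[0];print(np.degrees(np.arctan2(d[1],d[0])))
cv2.imwrite("pics/w16c.png",cv2.resize(im[0:120,250:410],(800,600),interpolation=cv2.INTER_CUBIC))
E
```

```text
304 328 [0.6401 0.1263 0.1765] 15.059872912869842 0.10104959227792676
304 326 [0.6587 0.1316 0.1765] 15.223397070782768 0.12040092371714446
303 325 [0.6783 0.1372 0.1765] 15.341098537369852 0.14079070534189306
76 315 334 [0.5691 0.109  0.171 ]
84 310 344 [0.5744 0.1126 0.171 ]
92 309 344 [0.5802 0.1142 0.171 ]
100 308 332 [0.5875 0.1117 0.171 ]
108 308 331 [0.5934 0.1133 0.171 ]
116 308 331 [0.5992 0.1152 0.171 ]
124 307 331 [0.6051 0.1168 0.171 ]
132 307 330 [0.611  0.1184 0.171 ]
140 306 330 [0.617 0.12  0.171]
148 306 329 [0.623  0.1216 0.171 ]
13.145545116746161
```

View pics/w16c.png

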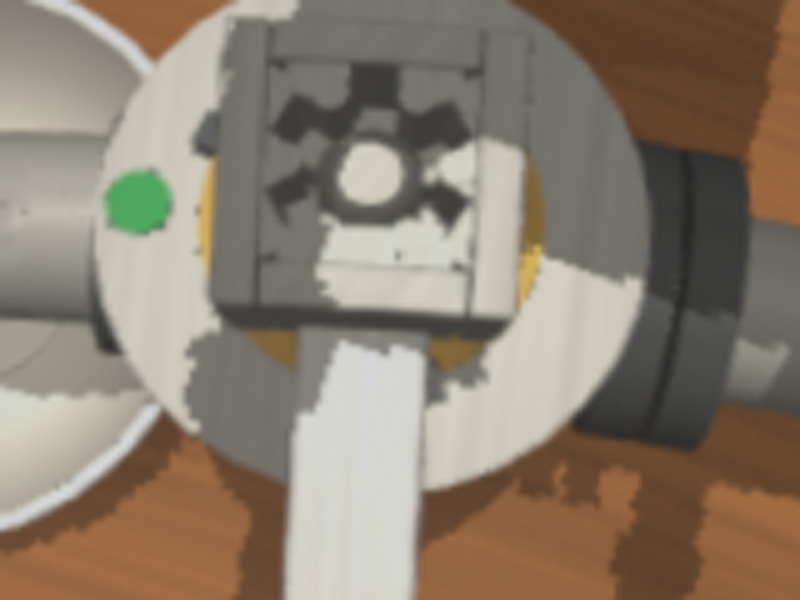

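Lever points 15.4°; tank +x is about 12°. The difference is consistent with the spline play when pushed hard onto the stop. Now a light press with shut fingers on the hub to confirm it is flush.

```bash
python3 -c "
from h import *
go(.543,.0995,.2)"
```

```text
t=20.35 p [0.6607 0.1365 0.2289] yaw 108.60 tilt [ 0.53 -0.88] d [   3.  -123.5   28.4] turn 0.0000 F [-1.3  0.8 -0.5] M [-0.01  0.03  0.03] w 0.0514 q [ 0.11  0.41  1.22 -0.02  1.5  -1.78]
```

Emit:
{"method": "drive_tool", "body": {
  "steps": [
    [1, -40, 0, 0, -1],
    [2, -80, 0, 0, -1],
    [3, -110, 10, 0, -1],
    [3, -123, 20, 0, -1],
    [3, -123, 25, 0, -1]
  ]
}}

```text
clock: 20.85
position: [0.5401, 0.0993, 0.2013]
ee_rot: [0.006, 0.584, 0.812, -0.005]
contact_force: [0.3, 0.2, 0.6]
width: 0.0001
```

```bash
python3 -c "
from h import *
manip.get_image('side')
im=manip.get_image('side');cv2.imwrite('pics/s17.png',cv2.resize(im[90:200,220:350],(709,600),interpolation=cv2.INTER_CUBIC))
go(.543,.0995,.17)"
```

```text
t=20.95 p [0.543  0.0998 0.2018] yaw 108.60 tilt [ 0.39 -0.88] d [ 0.3 -0.1 31.8] turn 0.0000 F [ 0.7 -0.3  0.6] M [-0.03  0.02 -0.03] w -0.0001 q [ 0.07  0.24  1.55 -0.02  1.35 -1.82]
```

View pics/s17.png

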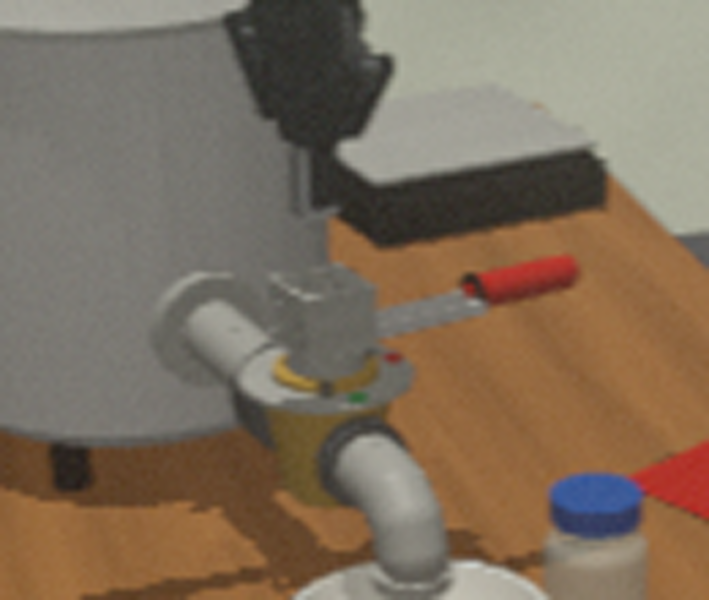

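Emit:
{"method": "drive_tool", "body": {
  "steps": [
    [0, 0, 12, 0, -1],
    [0, 0, 22, 0, -1],
    [0, 0, 30, 0, -1],
    [0, 0, 34, 0, -1],
    [0, 0, 35, 0, -1]
  ]
}}

```text
clock: 21.45
position: [0.543, 0.0993, 0.1659]
ee_rot: [0.007, 0.584, 0.812, -0.005]
contact_force: [-0.1, 0.9, 0.2]
width: -0.0
```

```bash
python3 -c "
from h import *
go(.543,.0995,.162)"
```

```text
t=21.45 p [0.543  0.0993 0.1659] yaw 108.60 tilt [ 0.31 -0.88] d [0.3 0.1 3.9] turn 0.0000 F [-0.1  0.9  0.2] M [ 0.    0.02 -0.02] w -0.0000 q [ 0.07  0.26  1.61 -0.02  1.27 -1.82]
```

Emit:
{"method": "drive_tool", "body": {
  "steps": [
    [0, 0, 1, 0, -1],
    [0, 0, 2, 0, -1],
    [0, 0, 3, 0, -1],
    [0, 0, 3, 0, -1]
  ]
}}

```text
clock: 21.85
position: [0.5435, 0.0993, 0.1642]
ee_rot: [0.007, 0.584, 0.812, -0.004]
contact_force: [-0.5, -0.1, 4.7]
width: -0.0001
```

```bash
python3 -c "
from h import *
go(.543,.0995,.162)"
```

```text
t=21.85 p [0.5435 0.0993 0.1642] yaw 108.60 tilt [ 0.43 -0.87] d [ 0.4 -0.5  2.2] turn 0.0000 F [-0.5 -0.1  4.7] M [-0.02  0.17 -0.02] w -0.0001 q [ 0.07  0.26  1.61 -0.02  1.26 -1.82]
```

Emit:
{"method": "drive_tool", "body": {
  "steps": [
    [0, 0, 1, 0, -1],
    [0, 0, 2, 0, -1],
    [0, 0, 2, 0, -1]
  ]
}}

```text
clock: 22.15
position: [0.5438, 0.0994, 0.164]
ee_rot: [0.008, 0.584, 0.812, -0.003]
contact_force: [-3.2, -0.0, 9.4]
width: -0.0
```

```bash
python3 -c "
from h import *
go(.543,.0995,.162)"
```

```text
t=22.15 p [0.5438 0.0994 0.164 ] yaw 108.60 tilt [ 0.54 -0.86] d [ 0.4 -0.8  2. ] turn 0.0000 F [-3.2 -0.   9.4] M [-0.    0.44  0.06] w -0.0000 q [ 0.07  0.26  1.61 -0.02  1.26 -1.82]
```

Solid: no movement between 4.7 N and 9.4 N. Lift away and take final looks.

Emit:
{"method": "drive_tool", "body": {
  "steps": [
    [0, 0, -20, 0, -1],
    [0, 0, -60, 0, -1],
    [0, 0, -110, 0, -1],
    [0, 0, -150, 0, -1],
    [0, 0, -170, 0, -1]
  ]
}}

```text
clock: 22.65
position: [0.5437, 0.102, 0.3382]
ee_rot: [0.011, 0.584, 0.812, -0.001]
contact_force: [0.6, 0.0, 0.1]
width: 0.0001
```

```bash
python3 -c "
from h import *
go(.4,-.05,.33)"
```

```text
t=22.65 p [0.5437 0.102  0.3382] yaw 108.59 tilt [ 0.94 -0.83] d [ -98.1 -184.8    8.1] turn 0.0000 F [0.6 0.  0.1] M [0.02 0.02 0.04] w 0.0001 q [ 0.07  0.19  1.29 -0.02  1.65 -1.83]
```

Emit:
{"method": "drive_tool", "body": {
  "steps": [
    [-20, -38, 0, 0, -1],
    [-40, -76, 0, 0, -1],
    [-62, -114, 0, 0, -1],
    [-85, -160, 0, 0, -1],
    [-98, -185, 0, 0, -1]
  ]
}}

```text
clock: 23.15
position: [0.3971, -0.0513, 0.3381]
ee_rot: [0.011, 0.584, 0.812, -0.002]
contact_force: [1.4, -0.3, -0.0]
width: 0.0001
```

```bash
python3 -c "
from h import *
manip.get_image('side');im=manip.get_image('top');cv2.imwrite('pics/t18.png',im)
cv2.imwrite('pics/t18c.png',cv2.resize(im[150:250,170:290],(720,600),interpolation=cv2.INTER_CUBIC))
im=manip.get_image('side');cv2.imwrite('pics/s18.png',im)
go(0,0,0)
for k in('jar','mug','bowl'):
  for n in('top','side'):
    m=manip.masks_of(n,k)
    print(k,n,[(np.round(x['location'],1),x['pixels'].sum(),round(x['conf'],2)) for x in m[:2]])
"
```

```text
t=23.30 p [ 0.3988 -0.0506  0.3384] yaw 108.42 tilt [ 1.03 -0.86] d [ 180.7 -366.4  330.4] turn 0.0000 F [ 0.5  0.2 -1. ] M [-0.03  0.03 -0.06] w -0.0003 q [-0.29 -0.06  1.56 -0.01  1.62 -2.18]
jar top [(array([247.5, 167.7]), np.int64(454), 0.67), (array([ 88.5, 228.6]), np.int64(17680), 0.56)]
jar side [(array([326.5, 191.5]), np.int64(557), 0.86)]
mug top [(array([352.9, 162.5]), np.int64(1149), 0.74)]
mug side [(array([368.1, 239.4]), np.int64(1797), 0.86)]
bowl top [(array([249.2, 168.9]), np.int64(509), 0.73), (array([269.3, 212.8]), np.int64(1862), 0.57)]
bowl side [(array([296. , 206.9]), np.int64(1160), 0.95)]
```

View pics/t18c.png

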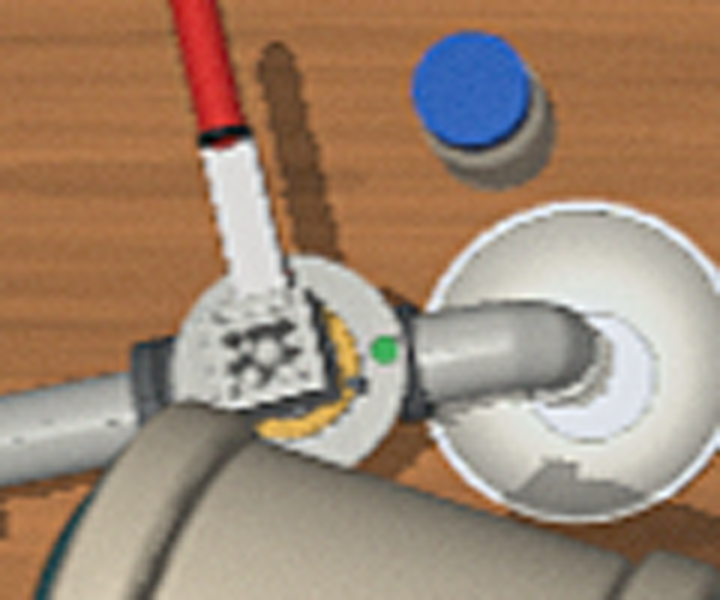

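View pics/s18.png

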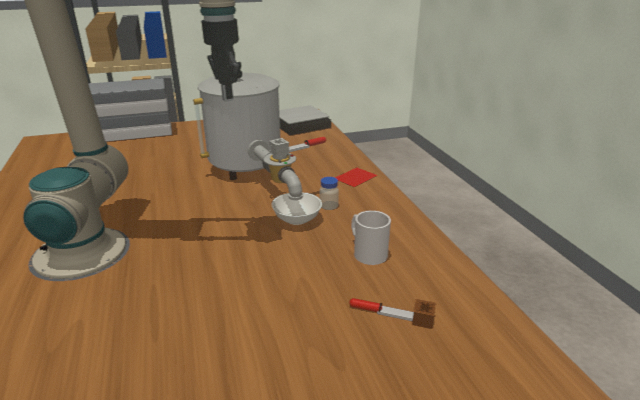

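```bash
python3 -c "
from rig import manip
import cv2
a=cv2.imread('pics/side0.png');b=cv2.imread('pics/s18.png')
d=cv2.absdiff(a,b).max(2)
print('mug',(d[205:268,348:395]>60).sum(),'bowl',(d[195:226,270:322]>60).sum(),'jar',(d[175:211,318:340]>60).sum())
print(manip.get_state()['contact_force'],manip.sign_off())"
```

```text
mug 0 bowl 0 jar 0
the job is handed in; nothing more can be done
[0.28847773 0.90602925 0.54419901] None
```

The lever is fitted on the stem, seated on the shoulder, and swung to the shut stop. I let go of it, moved the arm clear and handed the job in at about 23.6 s.

**Fitting:** I took the steel-hub lever, not the brown-hub look-alike, and aligned it to the spline gap seen in the wrist camera (about −70°). It slid down with no more than about 2.5 N sideways, so it needed no searching turn.

**Shutting:** I pushed the grip round against a steady reaction of about 2.4 N until it stopped moving and the force rose to about 5.9 N.

**Last checks:**
- **Seating:** pressing the hub with shut fingers, it moved only about 0.2 mm as the force rose from 4.7 to 9.4 N. It sat at the expected height, so it reads as fully home.
- **Bowl, mug and jar:** a comparison of the side pictures before and after showed no change around any of them.

**What disagreed or went wrong:**
- **Finger length:** the fingertips sit about 34 mm behind the stated TCP. My first grasp therefore closed above the hub without touching it, and I corrected for that afterwards.
- **Lever angle:** the lever measured about 15.4°, while the square-across direction measured 11.6 to 12.7°. I put the roughly 3° difference down to spline play while pushing on the stop, and did not nudge the lever back.
- **Tool tilt:** the tool drifted to about 1.3° of tilt from calls started mid-motion.

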